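# Lock the extraction elbow into the disc sander's dust spout

### The arm

A 6-joint arm with a two-finger parallel gripper is mounted at the origin on the work surface. World frame = base frame: x ahead of the robot, y to its left, z up, the work surface at z = 0. Lengths are in m, angles in degrees, forces in N, time in s.
With the tool pointing down it reaches from about 0.3 to 0.75 m from the base axis. Payload 8.5 kg.
Tool frame: the origin (TCP) lies between the finger pads; the fingertips stand env.finger_overhang ahead of it and the grasp point (between the pads) lies 2 mm behind it (env.finger_overhang is the distance from the TCP to the fingertips, in m); z points along the fingers, y is the line along which they close (so a half turn about z gives the same grasp; the last joint's range is limited). The gripper opens to 85 mm and grips with 20 to 120 N. Pads are 22 mm wide; open, the fingers measure 114 mm over their backs; the gripper's body (76 mm by 85 mm) begins 54 mm behind the grasp point. The pads swing forward as they close: fully open they stand 13 mm farther back than shut.
Start: joints at [-80.002, 21.807, 74.336, -0, 83.858, -12.336], TCP at [0.209, -0.509, 0.223] pointing down, gripper open.
Joint ranges: [-178.18, 178.18], [-50.72, 133.34], [12.68, 142.11], [-81.47, 261.47], [9.98, 163.14], [-165.26, 165.26]. Speed limits (degrees/s): [136.94, 136.94, 180, 180, 180, 180].

### API

Orientations are given as a 3x3 rotation matrix whose columns are the frame's x, y, z axes.
In Python, from rig import env gives the robot as it stands. The module is installed in compiled form; this text tells all that it offers.
- The arm moves only by the tool jog_arm, never from a script. Its arguments are lists of equal length, an entry for each row: "hand": the finger opening in m, from 0 to 0.0854; "travel": the shift along the world's x, y, z in m, a list of three; "yaw": the turn about the world's z in rad. A call has exactly 5 rows; each row shifts and turns the commanded pose from where the row before left it; what a row does not reach is not made up. A row lasts 1/8 s, in which the tool goes at most 62.5 mm and 10.7 degrees, less where a joint would pass 70% of its speed; a pose out of reach is approached as far as the arm can. A call is refused whole if a number of a shift passes 0.0625 or a number of a turn 0.188, either way. A call with a gripper value outside its range is refused whole. The fingers move at their own pace and stop on an object; "grip_force" is the grip in N (left out, the last holds). Time passes only in rows, so rows that do not move let the fingers close, or fill a call up. It gives the time, the measured TCP pose, the force, the opening and the grip force at its end, in the units of the state.
- env.observe(): the state, without advancing time (a new reading comes with each control period).
- env.get_image(name): name is "scene" or "top"; returns the picture (384x512x3 uint8, red, green, blue); there is no depth.
- env.calibration(name): a dict with "fx", "fy", "cx", "cy" (pixels), "k1" (the pictures are not rectified: a ray, as slopes to the right and down, at radius r is drawn at 1 + k1 r^2 times it, then the intrinsics apply), "position" and "rotation" of the camera in the world. Camera axes: x right, y down, z forward; pixel columns grow to the right and rows downward; lengths in m; the calibration is good to about 2 mm. A picture is of the moment at which its call begins. calibration takes no time and is no camera call.
- env.close_job(): hands the job in; it is judged then, once.
The state is a dict: "time_s": time; "q": joint angles; "qvel": joint speeds; "joint_efforts": joint torques, N m; "position": TCP position; "tool_rot": TCP orientation; "ft_force": force on the tool from outside, world axes, zero at the start; "wrist_torque": the same for the moment, N m; "grip_width": finger opening in m; "gripper_force": force on a finger pad.
Only numpy, scipy, OpenCV 4.12 (cv2) and the standard library are available. Lean on these libraries where they do the work, as an engineer would, in place of code of your own. Each camera call takes 0.05 s, during which the arm holds its last target. There are 200 camera calls.

### The job

Fit the black extraction elbow to the sander: squeeze its spring button in, slide the thin end into the sloping dust spout with the button in line with the hole in the spout's side, and push it fully home until the button has popped out through the hole. Let go of it and leave the other things on the bench where they are.

Things in the scene. Friction and masses are not known exactly. Their poses are not given: they have to be found in the camera images.
- sander: green bench disc sander, fixed to the bench; origin under its centre, x to its back, y to its left. Its dust spout, a plain aluminium tube (bore 39.4 mm, outside 46.4 mm, open 100 mm deep), leaves its left side, rising at 30 degrees above level. The round disc housing (272 mm high) is the tallest part near the spout; it ends 115 mm short of the mouth, seen from above.
- spout_mouth (a point): centre of the spout's open mouth, 142 mm above the bench. Axes: y points out of the mouth along the bore (30 degrees above level); x is level, towards the side with the hole; z is square to both: up, leaning 30 degrees back over the machine.
- spout_hole (a point): centre of the round hole (18 mm) in the spout's wall (3.5 mm thick), on its outer face: 30 mm down the tube from the mouth, on the +x side. Axes as for the mouth.
- elbow_shoulder (a point): black plastic elbow, about 160 g, lying flat, z up: point on its axis at the shoulder, 22.5 mm up, where the thin spigot (37 mm thick, 86 mm long, end chamfered 3 mm) meets the thick body (45 mm). -y runs along the spigot to its free end, +y along the straight body, +x to the button side. Fully home, this point and its axes meet those of spout_mouth, the shoulder resting on the spout's rim.
- elbow_outlet (a point): centre of the open end of the elbow's side leg (45 mm thick): 85 mm along +y and 90 mm along -x from the shoulder. Between the shoulder and this leg 55 mm of straight body are free to grasp. Let go with only the spigot's end in the spout, the elbow droops 2 to 4 degrees and must be brought in line again or it jams. Axes as for the shoulder.
- elbow_button (a point): where the spring button's axis leaves the spigot, on its +x side, 31 mm from the shoulder towards the free end. The button is a steel pin, 14 mm thick with a 9 mm flat crown, standing 7 mm out: its side is too steep for the spout's rim to push in. A finger over its rear half presses it in; the front half then goes under the rim, which keeps it in when the finger leaves.
- button (a joint): how far the button is pushed in, m: 0 standing out, 0.007 flush with the spigot. 3 N starts it, 8 N makes it flush. In the bore it stays pushed in by more than 0.003 until it pops out through the hole.
- glue_bottle: white glue bottle, 190 mm tall, 64 mm thick, standing; origin under its centre; a bystander
- offcut: pine offcut, 70 x 190 x 22 mm, lying; origin under its centre; a bystander
- sanding_block: cork sanding block, 62 x 110 x 35 mm; origin under its centre; a bystander
Mind the look-alikes: they are no part of the job. Leave any pink or red look-alike of the part that bears elbow_shoulder alone.

How it is judged (in metres and radians):
At the end, for the whole second after the job is handed in: The button stands out through the spout's hole (less than 2 mm pushed in, within 10 mm of the hole), the shoulder is home on the spout's rim (gap under 3.5 mm, centres within 6 mm), the spigot is in line with the spout within 4.5 degrees, and the elbow is let go and at rest (value of joint button below 0.002 m and y of elbow_shoulder in the frame of spout_mouth below 0.0035 m and distance between elbow_shoulder and spout_mouth below 0.006 m and distance between elbow_button and spout_hole below 0.01 m and angle between the y axis of elbow_shoulder and the y axis of spout_mouth, either way round below 0.08 rad and linear speed of elbow below 0.02 m/s); the robot touches nothing.
It fails at once if a bystander (bottle, offcut or sanding block) is pushed more than 30 mm (distance of any of glue_bottle, offcut, sanding_block from where it was at the start of the episode above 0.03 m).
It also fails if it takes over 48 s, if anything falls off the work surface, if the arm or the gripper's body presses on something with over 40 N, if the wrist force passes 120 N, or if a joint passes its speed limit or range.

## Working session

There is one attempt and no reset: what is moved stays moved. The work goes in short steps, Python scripts to look and compute and a tool call to move; the robot and the scene stay as the last step left them, time stands still between calls to the robot, and variables do not carry over. Pictures are saved under pics/ and viewed, at most 10 in all, crops included, and the job is handed in when it is done.

Besides the shell and the picture viewer there is one more tool, called after ">>>" as name(argument=value, ...) on one line, values as JSON. jog_arm: Moves the arm, as the interface text tells. Its arguments: {"type":"object","properties":{"hand":{"type":"array"},"travel":{"type":"array"},"yaw":{"type":"array"},"grip_force":{"type":"number"}},"required":["hand","travel","yaw"]}

```bash
mkdir -p pics; python3 - <<'E'
from rig import env
import cv2,numpy as np
np.set_printoptions(precision=4,suppress=True)
for n in("scene","top"):
    im=env.get_image(n); cv2.imwrite(f"pics/{n}0.png",cv2.resize(im[:,:,::-1],(800,600),interpolation=cv2.INTER_CUBIC)); np.save(f"pics/{n}0.npy",im)
    print(n,env.calibration(n))
print(env.observe(),env.finger_overhang)
E
```

```text
scene {'fx': 369.70534496167784, 'fy': 369.70534496167784, 'cx': 257.649393023089, 'cy': 193.56023459874444, 'k1': -0.11679285304333445, 'position': array([1.1072, 0.4904, 1.0152]), 'rotation': array([[-0.598 ,  0.6371, -0.4863],
       [ 0.8015,  0.4746, -0.3637],
       [-0.0009, -0.6073, -0.7945]])}
top {'fx': 438.4044334064622, 'fy': 438.4044334064622, 'cx': 252.3051023938634, 'cy': 191.95881528502534, 'k1': -0.1417878938692786, 'position': array([0.3938, 0.0742, 1.3832]), 'rotation': array([[-0.0265, -0.9906,  0.1343],
       [-0.9996,  0.0275,  0.0056],
       [-0.0092, -0.1341, -0.9909]])}
{'time_s': 0.1, 'q': array([-80.004 ,  21.8378,  74.3806,  -0.    ,  83.8585, -12.336 ]), 'qvel': array([ 0.0221, -0.1145, -0.0174, -0.0411,  0.029 , -0.0909]), 'joint_efforts': array([  0.0038, -44.9222, -23.1656,  -0.0002,   0.0037,  -0.    ]), 'position': array([ 0.2089, -0.5085,  0.2222]), 'tool_rot': array([[ 0.925 ,  0.38  , -0.0002],
       [ 0.38  , -0.925 ,  0.0013],
       [ 0.0003, -0.0013, -1.    ]]), 'ft_force': array([ 0.167 , -0.252 , -0.4494]), 'wrist_torque': array([ 0.0176,  0.0092, -0.0058]), 'gripper_force': 0.0, 'grip_width': 0.08533949898973688} 0.017
```

View pics/scene0.png

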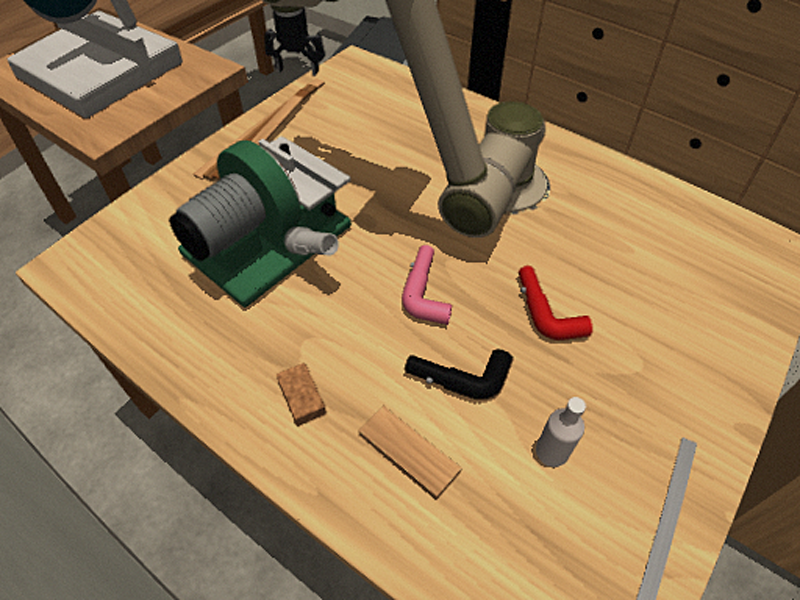

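View pics/top0.png

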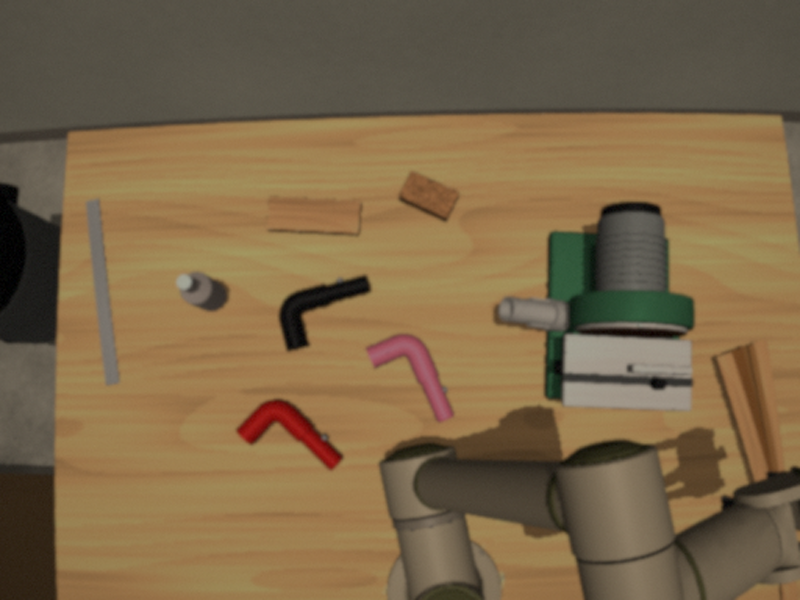

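The scene picture shows three elbows: black at (460,375), pink at (428,285) and red at (550,305). In the top view they are at (325,295), (412,370) and (292,430). Black matches the task, so the pink and red ones are the look-alikes. The spout's mouth is near (328,243) in scene and (503,311) in top. I'll confirm with enlarged crops.

```bash
python3 - <<'E'
import cv2,numpy as np
s=np.load("pics/scene0.npy")[:,:,::-1];t=np.load("pics/top0.npy")[:,:,::-1]
def crop(im,u,v,w,h,k): return cv2.resize(im[v:v+h,u:u+w],None,fx=k,fy=k,interpolation=cv2.INTER_CUBIC)
g=lambda a:np.clip(255*(a/255.)**0.5,0,255).astype(np.uint8)
# native px; scale 10 / 5.. 
a=crop(t,175,170,66,60,8)  # top elbow
b=crop(s,252,215,80,45,8)
a=a[:300] if 0 else a
A=np.zeros((600,800,3),np.uint8)
a=crop(t,175,170,66,60,5); b=crop(s,255,217,80,45,8)
c=crop(t,312,180,66,40,6); d=crop(s,175,135,50,40,6)
A[:300,:330]=a; A[:240,400:700]=d; A[300:540,:396]=c
cv2.imwrite("pics/c1.png",g(A)); 
B=np.zeros((360,640,3),np.uint8);B[:]=b;cv2.imwrite("pics/c2.png",g(B))
E
```

```text
(no output)
```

View pics/c1.png

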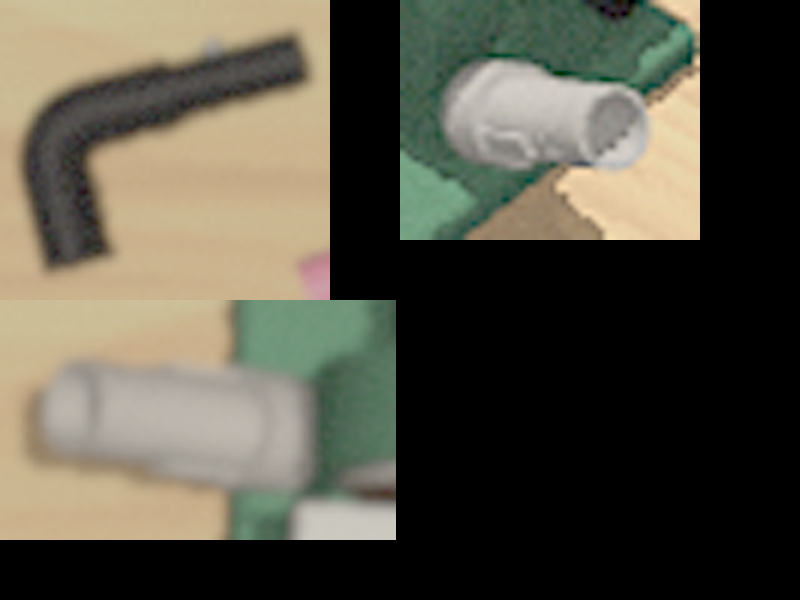

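View pics/c2.png

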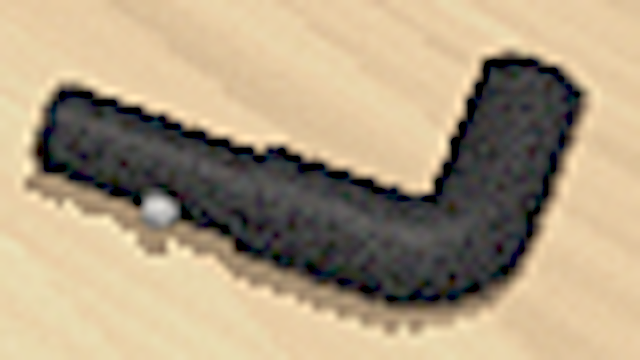

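The crops confirm it. The black elbow has a steel button on its far side, at (157,210) in crop 2, with the thin spigot to the left and the leg at the upper right. The aluminium spout's open mouth is at (614,124) in the scene crop and (70,410) in the top crop.

```bash
cat > h.py <<'E'
import numpy as np,cv2
from rig import env
from scipy.optimize import least_squares
np.set_printoptions(precision=4,suppress=True)
def ray(n,p):
    c=env.calibration(n);d=(np.array(p,float)-[c["cx"],c["cy"]])/[c["fx"],c["fy"]]
    r=np.linalg.norm(d);u=r
    for _ in range(20):u=r/(1+c["k1"]*u*u)
    d=d*u/r if r else d
    return c["position"],c["rotation"]@[*d,1]
def onz(n,p,z):
    o,d=ray(n,p);return o+d*(z-o[2])/d[2]
def proj(n,X):
    c=env.calibration(n);v=c["rotation"].T@(np.array(X)-c["position"]);s=v[:2]/v[2]
    s=s*(1+c["k1"]*(s@s));return s*[c["fx"],c["fy"]]+[c["cx"],c["cy"]]
E
python3 - <<'E'
from h import *
t=lambda u,v,k,o:np.array(o)+(np.array([u,v])+.5)/k-.5
E=[175,170];S=[312,180];D=[175,135];F=[255,217]
tip=onz("top",t(300,56,5,E),.0225);sh=onz("top",t(173,97,5,E),.0225);out=onz("top",t(80,258,5,E),.0225);bt=onz("top",t(211,45,5,E),.0225)
print("top",tip,sh,out,bt,np.linalg.norm(tip-sh),np.linalg.norm(out-sh))
st=onz("scene",t(52,125,8,F),.0225);so=onz("scene",t(535,75,8,F),.0225);sb=onz("scene",t(157,208,8,F),.0225);print("scene",st,so,sb)
m1=onz("top",t(70,110,6,S),.142);m2=onz("scene",t(214,124,6,D),.142);print("mouth",m1,m2)
k=lambda u,v:np.array([u,v])*.64
a=onz("top",k(552,232),.02);b=onz("top",k(548,398),.02);print("base",a,b,np.degrees(np.arctan2(*(a-b)[1::-1])))
# spout dir from top: axis pixel
q=t(250,128,6,S)
def f(p):
    X=m1+p[1]*np.array([np.cos(p[0])*.866,np.sin(p[0])*.866,.5]);return proj("top",X)-q
r=least_squares(f,[1.57,-.1]);print("dir",np.degrees(r.x[0]),r.x[1])
# elbow fit
def g(p):
    c,s=np.cos(p[2]),np.sin(p[2]);R=np.array([[c,-s],[s,c]])
    W=lambda a:R@a+p[:2]
    return np.concatenate([W([0,-86])-tip[:2]*1e3,W([0,0])-sh[:2]*1e3,W([-90,85])-out[:2]*1e3,W([0,-86])-st[:2]*1e3,W([-90,85])-so[:2]*1e3,W([5,-31+0])*0])
def g2(p):
    c,s=np.cos(p[2]),np.sin(p[2]);R=np.array([[c,-s],[s,c]]);W=lambda a:R@np.array(a)/1e3+p[:2]
    return np.concatenate([W([0,-86])-tip[:2],W([0,0])-sh[:2],W([-90,85])-out[:2],W([0,-86])-st[:2],W([-90,85])-so[:2]])
r=least_squares(g2,[*sh[:2],0]);p=r.x;print("elbow",p[:2],np.degrees(p[2]),r.fun.reshape(-1,2))
c,s=np.cos(p[2]),np.sin(p[2]);print("grasp y25",p[:2]+.025*np.array([-s,c]))
E
```

```text
top [0.6151 0.1366 0.0225] [0.5913 0.217  0.0225] [0.4915 0.2767 0.0225] [0.6237 0.1926 0.0225] 0.08387748456521177 0.11628017000026904
scene [0.6153 0.1356 0.0225] [0.4822 0.2761 0.0225] [0.6212 0.1901 0.0225]
mouth [ 0.5392 -0.1211  0.142 ] [ 0.5392 -0.126   0.142 ]
base [ 0.71   -0.2452  0.02  ] [ 0.3736 -0.2182  0.02  ] -4.579827197554021
dir 87.1688780291374 -0.11466347470549577
elbow [0.5938 0.2179] 14.67526417047578 [[ 0.0005 -0.0019]
 [ 0.0025  0.0009]
 [-0.0063  0.0007]
 [ 0.0003 -0.0009]
 [ 0.003   0.0012]]
grasp y25 [0.5875 0.2421]
```

>>> jog_arm(hand=[0.085, 0.085, 0.085, 0.085, 0.085], travel=[[0.025, 0.05, 0.025], [0.025, 0.05, 0.025], [0.025, 0.05, 0.025], [0.025, 0.05, 0.025], [0.025, 0.05, 0.02]], yaw=[0.096, 0.096, 0.096, 0.096, 0.096], grip_force=40)

```text
time_s: 0.72
position: [0.3344, -0.257, 0.3435]
tool_rot: [[0.643, 0.766, 0.0], [0.766, -0.643, -0.0], [-0.0, 0.0, -1.0]]
ft_force: [0.5, -1.8, 0.4]
grip_width: 0.0849
gripper_force: 0.0
```

>>> jog_arm(hand=[0.085, 0.085, 0.085, 0.085, 0.085], travel=[[0.025, 0.05, 0], [0.025, 0.05, 0], [0.025, 0.05, 0], [0.025, 0.05, 0], [0.025, 0.05, 0]], yaw=[0.096, 0.096, 0.096, 0.096, 0.096])

```text
time_s: 1.35
position: [0.4594, -0.0069, 0.3425]
tool_rot: [[0.216, 0.976, -0.0], [0.976, -0.216, 0.0], [-0.0, -0.0, -1.0]]
ft_force: [0.0, -0.8, 0.2]
grip_width: 0.085
gripper_force: 0.0
```

>>> jog_arm(hand=[0.085, 0.085, 0.085, 0.085, 0.085], travel=[[0.025, 0.05, -0.025], [0.025, 0.05, -0.025], [0.025, 0.05, -0.025], [0.025, 0.05, -0.025], [0.025, 0.05, -0.025]], yaw=[0.096, 0.096, 0.096, 0.096, 0.096])

```text
time_s: 1.98
position: [0.5845, 0.243, 0.2165]
tool_rot: [[-0.259, 0.966, -0.001], [0.966, 0.259, -0.0], [-0.0, -0.001, -1.0]]
ft_force: [0.7, -0.9, 0.8]
grip_width: 0.0853
gripper_force: 0.0
```

>>> jog_arm(hand=[0.085, 0.085, 0.085, 0.085, 0.085], travel=[[0.003, 0, -0.055], [0, 0, -0.055], [0, 0, -0.05], [0, 0, -0.025], [0, 0, -0.005]], yaw=[0, 0, 0, 0, 0])

```text
time_s: 2.6
position: [0.586, 0.2411, 0.0258]
tool_rot: [[-0.256, 0.967, -0.004], [0.967, 0.256, -0.001], [0.0, -0.004, -1.0]]
ft_force: [0.4, 0.6, -0.1]
grip_width: 0.0849
gripper_force: 0.0
```

>>> jog_arm(hand=[0.03, 0.03, 0.03, 0.03, 0.03], travel=[[0, 0, 0], [0, 0, 0], [0, 0, 0], [0, 0, 0], [0, 0, 0]], yaw=[0, 0, 0, 0, 0])

```text
time_s: 3.22
position: [0.5877, 0.2414, 0.029]
tool_rot: [[-0.256, 0.967, 0.002], [0.967, 0.256, 0.0], [-0.0, 0.002, -1.0]]
ft_force: [0.2, -0.2, 5.6]
grip_width: 0.0303
gripper_force: 8.6
```

```bash
python3 - <<'E'
from h import *
s=env.get_image("scene")[:,:,::-1];t=env.get_image("top")[:,:,::-1]
a=cv2.resize(s[190:270,230:350],None,fx=5,fy=5,interpolation=cv2.INTER_CUBIC)
b=cv2.resize(t[150:240,160:260],None,fx=2,fy=2,interpolation=cv2.INTER_CUBIC)
A=np.zeros((400,800,3),np.uint8);A[:,:600]=a;A[:180,600:]=b
cv2.imwrite("pics/g1.png",np.clip(255*(A/255.)**.6,0,255).astype(np.uint8));print(env.observe()["gripper_force"],env.observe()["position"])
E
```

```text
8.592221438884735 [0.5877 0.2414 0.029 ]
```

View pics/g1.png

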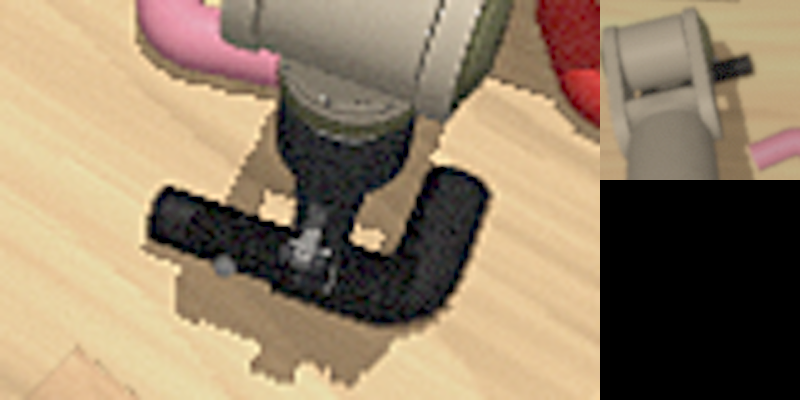

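The fingers slipped up and closed on the top of the body at (310,250). The elbow itself stayed in place, so I'll reopen, go lower and close again.

>>> jog_arm(hand=[0.085, 0.085, 0.085, 0.085, 0.085], travel=[[0, 0, 0], [0, 0, 0], [0, 0, 0], [0, 0, -0.005], [0, 0, -0.006]], yaw=[0, 0, 0, 0, 0])

```text
time_s: 3.95
position: [0.5869, 0.2413, 0.0162]
tool_rot: [[-0.256, 0.967, -0.0], [0.967, 0.256, -0.0], [0.0, -0.0, -1.0]]
ft_force: [-0.6, -0.8, 0.0]
grip_width: 0.0849
gripper_force: 0.0
```

>>> jog_arm(hand=[0.07, 0.05, 0.038, 0.038, 0.038], travel=[[0, 0, 0], [0, 0, 0], [0, 0, 0], [0, 0, 0], [0, 0, 0]], yaw=[0, 0, 0, 0, 0])

```text
time_s: 4.58
position: [0.5872, 0.2413, 0.0173]
tool_rot: [[-0.256, 0.967, 0.001], [0.967, 0.256, 0.0], [-0.0, 0.001, -1.0]]
ft_force: [-0.3, -0.9, 6.4]
grip_width: 0.0411
gripper_force: 39.9
```

```bash
python3 - <<'E'
from h import *
s=env.get_image("scene")[:,:,::-1]
a=cv2.resize(s[195:265,240:340],None,fx=8,fy=8,interpolation=cv2.INTER_CUBIC)
a=np.clip(255*(a/255.)**.5,0,255).astype(np.uint8)
T=env.observe()["position"];ty=env.observe()["tool_rot"][:,1]
for X,c in[(T,(0,0,255)),(T+ty*.0225,(0,255,0)),(T+ty*.0225-[0,0,.017],(255,0,0))]:
    p=(proj("scene",X)-[240,195]+.5)*8-.5;cv2.circle(a,tuple(int(v) for v in p),4,c,-1)
cv2.imwrite("pics/g2.png",a)
E
```

```text
(no output)
```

View pics/g2.png

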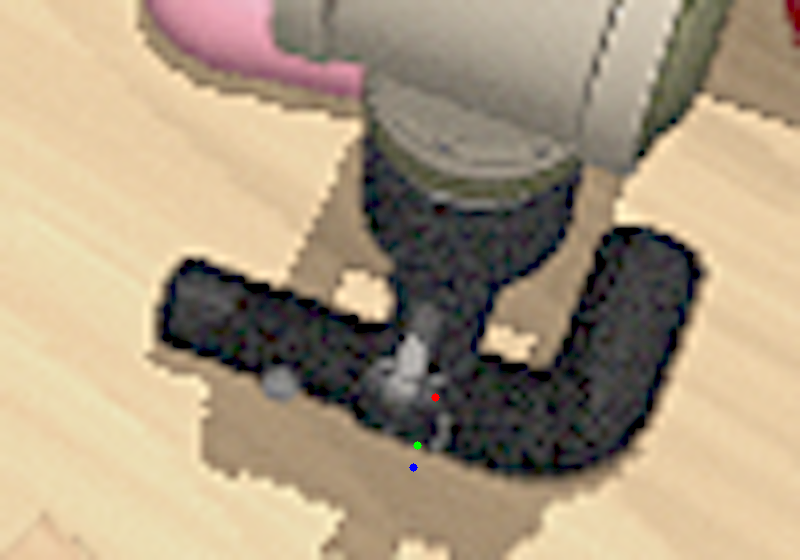

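The finger now reaches down the body's side, ending near (430,450), with 40 N on the pads. I'll lift and check.

>>> jog_arm(hand=[0.038, 0.038, 0.038, 0.038, 0.038], travel=[[0, 0, 0.005], [0, 0, 0.02], [0, 0, 0.03], [0, 0, 0.03], [0, 0, 0]], yaw=[0, 0, 0, 0, 0])

```text
time_s: 5.25
position: [0.5879, 0.2415, 0.1035]
tool_rot: [[-0.256, 0.967, 0.004], [0.967, 0.256, 0.001], [-0.0, 0.004, -1.0]]
ft_force: [-0.8, 0.4, -1.4]
grip_width: 0.0408
gripper_force: 39.5
```

```bash
python3 - <<'E'
from h import *
s=env.get_image("scene")[:,:,::-1];t=env.get_image("top")[:,:,::-1]
a=cv2.resize(s[165:265,215:345],None,fx=5,fy=5,interpolation=cv2.INTER_CUBIC)
a=np.clip(255*(a/255.)**.5,0,255).astype(np.uint8)
o=env.observe();T=o["position"];ty=o["tool_rot"][:,1];print(T,o["wrist_torque"],o["ft_force"],o["grip_width"])
for X,c in[(T,(0,0,255)),(T+ty*.0225,(0,255,0)),(T+ty*.0225-[0,0,.017],(255,0,0))]:
    p=(proj("scene",X)-[215,165]+.5)*5-.5;cv2.circle(a,tuple(int(v) for v in p),3,c,-1)
cv2.imwrite("pics/g3.png",a)
E
```

```text
[0.5865 0.2412 0.1006] [ 0.0213 -0.0275 -0.0357] [-0.4469 -0.4781 -1.9697] 0.040975964004853614
```

View pics/g3.png

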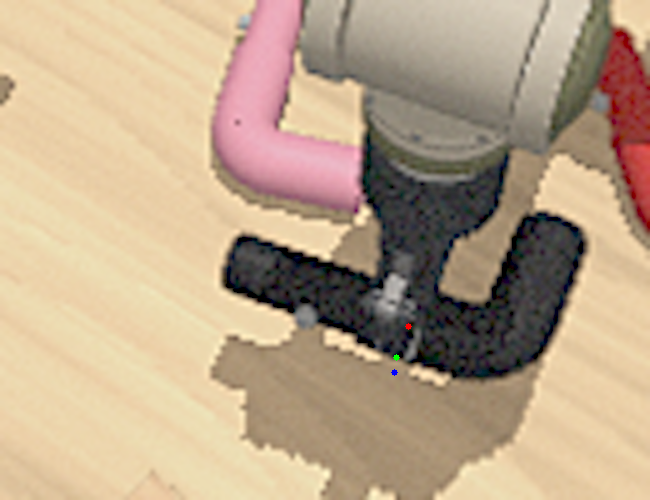

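The elbow is held level and clear of the bench. The tool can only yaw, so I'll tilt the elbow in the grip by pressing its leg down onto the spout's upper rim. First I carry it there, turned by 75°.

>>> jog_arm(hand=[0.038, 0.038, 0.038, 0.038, 0.038], travel=[[0.001, -0.034, 0.02], [0.001, -0.034, 0.02], [0.001, -0.034, 0.02], [0.001, -0.034, 0.02], [0.001, -0.034, 0.02]], yaw=[0.131, 0.131, 0.131, 0.131, 0.131])

```text
time_s: 5.98
position: [0.5914, 0.0702, 0.2004]
tool_rot: [[-0.795, 0.607, -0.003], [0.607, 0.795, 0.0], [0.003, -0.002, -1.0]]
ft_force: [-0.3, -0.2, -1.6]
grip_width: 0.0412
gripper_force: 39.7
```

>>> jog_arm(hand=[0.038, 0.038, 0.038, 0.038, 0.038], travel=[[0.001, -0.044, 0], [0.001, -0.044, 0], [0.001, -0.044, 0], [0.001, -0.044, 0], [0, 0, 0]], yaw=[0.164, 0.164, 0.164, 0.164, 0])

```text
time_s: 6.6
position: [0.5955, -0.1074, 0.1995]
tool_rot: [[-1.0, 0.004, -0.003], [0.004, 1.0, 0.001], [0.003, 0.001, -1.0]]
ft_force: [0.3, 1.0, -1.2]
grip_width: 0.0408
gripper_force: 39.7
```

```bash
cat >> h.py <<'E'
def snap(fn,sc=(150,100,130,100),k=5,top=None,dots=()):
    s=env.get_image("scene")[:,:,::-1]
    def mk(n,im,c,k):
        u,v,w,h=c;a=cv2.resize(im[v:v+h,u:u+w],None,fx=k,fy=k,interpolation=cv2.INTER_CUBIC)
        a=np.clip(255*(a/255.)**.55,0,255).astype(np.uint8)
        for X in dots:
            p=(proj(n,X)-[u,v]+.5)*k-.5;cv2.circle(a,tuple(int(q) for q in p),2,(0,0,255),-1)
        return a
    cv2.imwrite(fn,mk("scene",s,sc,k))
    o=env.observe();print(o["time_s"],o["position"],o["tool_rot"][:,1],"F",o["ft_force"],"M",o["wrist_torque"],o["grip_width"],o["gripper_force"])
E
python3 -c "
from h import *
snap('pics/t1.png')"
```

```text
6.65 [ 0.5955 -0.1056  0.1998] [0.004  1.     0.0014] F [-0.5132  0.1979 -1.4478] M [ 0.0728  0.0326 -0.0267] 0.04088962026959135 39.6608966588974
```

View pics/t1.png

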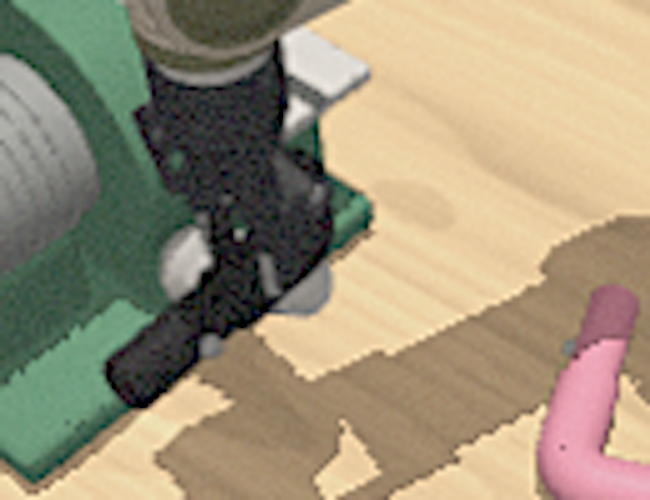

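The spigot points towards +X past the near side of the spout at about (150,370), and the leg is over the spout behind it. Lowering now.

>>> jog_arm(hand=[0.038, 0.038, 0.038, 0.038, 0.038], travel=[[0, 0, -0.012], [0, 0, -0.005], [0, 0, -0.005], [0, 0, -0.004], [0, 0, 0]], yaw=[0, 0, 0, 0, 0])

```text
time_s: 7.28
position: [0.596, -0.1045, 0.1759]
tool_rot: [[-1.0, 0.001, 0.0], [0.001, 1.0, -0.0], [-0.0, -0.0, -1.0]]
ft_force: [-0.3, 0.9, 2.0]
grip_width: 0.041
gripper_force: 40.4
```

>>> jog_arm(hand=[0.038, 0.038, 0.038, 0.038, 0.038], travel=[[0, 0, -0.003], [0, 0, -0.003], [0, 0, -0.003], [0, 0, 0], [0, 0, 0]], yaw=[0, 0, 0, 0, 0])

```text
time_s: 7.9
position: [0.596, -0.1047, 0.1667]
tool_rot: [[-1.0, 0.001, -0.0], [0.001, 1.0, 0.0], [0.0, 0.0, -1.0]]
ft_force: [-0.0, -0.8, 0.2]
grip_width: 0.038
gripper_force: 0.0
```

```bash
python3 - <<'E'
from h import *
s=env.get_image("scene")[:,:,::-1];t=env.get_image("top")[:,:,::-1]
a=cv2.resize(s[90:210,135:275],None,fx=4,fy=4,interpolation=cv2.INTER_CUBIC)
b=cv2.resize(t[140:240,270:400],None,fx=4,fy=4,interpolation=cv2.INTER_CUBIC)[:, :240]
A=np.zeros((480,800,3),np.uint8);A[:,:560]=a;A[:400,560:]=b
cv2.imwrite("pics/t2.png",np.clip(255*(A/255.)**.5,0,255).astype(np.uint8));o=env.observe();print(o["ft_force"],o["wrist_torque"],o["grip_width"],o["gripper_force"])
E
```

```text
[0.6313 1.3874 4.4291] [ 0.1942  0.0267 -0.0848] 0.037872547985495726 1.6585546731948853
```

View pics/t2.png

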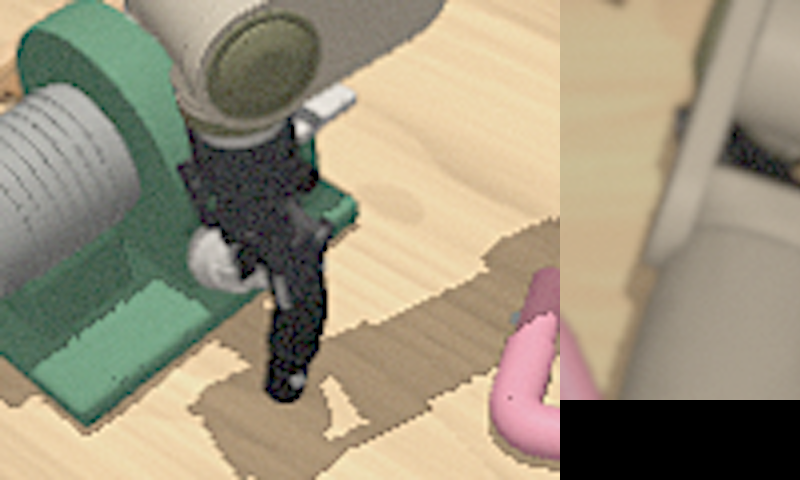

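The elbow has pitched nose down while the grip went loose. Its lower end is at (285,392) and the button at (297,380). I'll compare those pixels with candidate pitch angles.

```bash
python3 - <<'E'
from h import *
G=np.array([.596,-.1047,.17])
for yaw in (0,-20,-40,20):
  for p in range(0,100,15):
    a,b=np.radians(p),np.radians(yaw)
    d=np.array([np.cos(a)*np.cos(b),np.cos(a)*np.sin(b),-np.sin(a)]);x=np.array([-np.sin(b),np.cos(b),0])
    c=lambda X:((proj("scene",X)-[135,90])*4).astype(int)
    print(yaw,p,"tip",c(G+.111*d),"btn",c(G+.056*d+.022*x),"sh",c(G+.025*d),"leg",c(G-.06*d-.09*x))
E
```

```text
0 0 tip [168 381] btn [241 349] sh [247 310] leg [236 198]
0 15 tip [178 402] btn [245 359] sh [249 315] leg [232 186]
0 30 tip [194 414] btn [252 366] sh [252 318] leg [225 177]
0 45 tip [214 417] btn [262 368] sh [256 320] leg [214 172]
0 60 tip [237 412] btn [273 366] sh [262 319] leg [201 172]
0 75 tip [261 400] btn [285 360] sh [267 316] leg [187 177]
0 90 tip [285 381] btn [298 350] sh [273 312] leg [173 186]
-20 0 tip [138 352] btn [217 339] sh [240 304] leg [282 192]
-20 15 tip [150 374] btn [222 351] sh [242 309] leg [278 180]
-20 30 tip [169 389] btn [231 359] sh [246 313] leg [269 169]
-20 45 tip [194 397] btn [243 364] sh [252 315] leg [257 162]
-20 60 tip [223 399] btn [258 364] sh [258 316] leg [241 159]
-20 75 tip [254 393] btn [274 362] sh [265 315] leg [224 161]
-20 90 tip [285 381] btn [290 355] sh [273 312] leg [206 167]
-40 0 tip [126 316] btn [200 325] sh [237 296] leg [327 198]
-40 15 tip [137 340] btn [205 337] sh [239 302] leg [323 185]
-40 30 tip [158 359] btn [215 347] sh [243 306] leg [314 173]
-40 45 tip [184 373] btn [229 354] sh [249 310] leg [300 163]
-40 60 tip [216 382] btn [245 359] sh [256 312] leg [283 157]
-40 75 tip [250 384] btn [263 360] sh [264 313] leg [264 154]
-40 90 tip [285 381] btn [281 358] sh [273 312] leg [244 155]
20 0 tip [212 399] btn [268 350] sh [257 314] leg [194 215]
20 15 tip [220 419] btn [271 361] sh [258 319] leg [190 202]
20 30 tip [231 429] btn [276 367] sh [260 322] leg [184 194]
20 45 tip [243 430] btn [282 368] sh [263 322] leg [176 191]
20 60 tip [257 421] btn [289 364] sh [266 321] leg [168 193]
20 75 tip [271 404] btn [296 356] sh [270 317] leg [158 200]
20 90 tip [285 381] btn [303 344] sh [273 312] leg [149 212]
```

>>> jog_arm(hand=[0.037, 0.036, 0.035, 0.034, 0.033], travel=[[0, 0, 0], [0, 0, 0], [0, 0, 0], [0, 0, 0], [0, 0, 0]], yaw=[0, 0, 0, 0, 0])

```text
time_s: 8.62
position: [0.5967, -0.1046, 0.1683]
tool_rot: [[-1.0, 0.001, 0.003], [0.001, 1.0, -0.0], [-0.003, -0.0, -1.0]]
ft_force: [0.7, 2.6, 9.5]
grip_width: 0.0333
gripper_force: 4.2
```

```bash
python3 - <<'E'
from h import *
s=env.get_image("scene").astype(float);np.save("pics/s3.npy",s);np.save("pics/tp3.npy",env.get_image("top"))
g=(255*(s.mean(2)/255)**.5)
ch="@%#*+=-:. "
for v in range(132,196):
    print(v,"".join(ch[min(9,int(g[v,u]/24))] for u in range(176,232)))
o=env.observe();print(o["ft_force"],o["grip_width"])
E
```

```text
132 *++#%#*%##%################%#%##%####%*. ...............
133 **++%###%########%#####*##%####%%##%%@%:................
134 **++#%###%##%#####%###%#@##%#######%%%%=:. .............
135 ***+*%##*#%#####%###%####%###%##%%%@%%%#+-:.............
136 ***++%#**#%###%############%@##%####%%##**=:............
137 ***+**%##%#%%#####%##%#%#########%@%%****+*+=:..........
138 ******##%##%#*###############%%%%#%#****+***#+-.........
139 ******#####**%########%%%###%#%*#%#**********+=:........
140 *******#@%#**%##%#######%#%####**#%#**+**+**====-.......
141 *******####**######%#%######%##*+*#*****+**+===+=.......
142 ********####*#@#######*#%##%###***********====+*-.......
143 ********#%####%#%@#####%%###%###*+**+***=====+*#+. .....
144 ***+**#**#%####%###%#%##%####@%#*+++***#*==+***#-.......
145 *********#%#######%###%#######%#*****+###+++**#*........
146 ***********%@%##%#%#########%###****+*********+=-.......
147 ******##+==+=+@%#%###*#%#####%#%#******=+#%**===........
148 *****##+==-..:*%%#%##**####%##*##*#*#*++*%**==..........
149 *******=--...:=%@###%%%########%**#%#@**#%*==...........
15
[... 2145 characters left out ...]
 .  :=-========-=*@%%@%=--=*====.  -==---==-----
186  ...      .-----=-=====-=#%@%%@+==++===.....-===---==--=
187 .......  .---------======+@%%%%%**@+====....-====-------
188 ....... .--------------=-+#%@%#@%@%=====.....-=======---
189 .........=------------=---+#%@%@@%=======.....-==-==-=-=
190 .... . .==-----------------=*@@%*=-==-===.....-=======--
191 .....:====---------------------------====.......-=-=====
192 ......:==-==---------------------=-----===......-=======
193 ......:===-====-------------------=----===.......-==-=-=
194 .......::.---=-=------------------------==........-==-==
195 .........:=----=--------------------=----=.......  -====
[0.6973 1.0459 9.6686] 0.0330829684664298
```

```bash
python3 - <<'E'
from h import *
s=np.load("pics/s3.npy");g=(255*(s.mean(2)/255)**.5)
m=(g<88).astype(np.uint8)
V,U=np.mgrid[168:193,198:222];D=m[168:193,198:222].astype(float)
D=cv2.GaussianBlur(D,(0,0),1)
def pose(p):
    P=p[:3];th,ph,ro=p[3:]
    d=np.array([np.sin(th),np.sin(ph),0]);d[2]=-np.sqrt(max(0,1-d@d))
    x=np.array([np.cos(ro),np.sin(ro),0]);x-=d*(x@d);x/=np.linalg.norm(x);return P,d,x
def render(p):
    P,d,x=pose(p);im=np.zeros((384*8,512*8),np.uint8) if 0 else np.zeros((25*8,24*8),np.uint8)
    y=np.cross(d,x);pts=[]
    for a,b,r in((0,.086,.0185),(-.06,0,.0225)):
        q=[]
        for t in (a,b):
            for k in np.linspace(0,2*np.pi,24):q.append(proj("scene",P+d*t+r*(np.cos(k)*x+np.sin(k)*y)))
        q=((np.array(q)-[198,168]+.5)*8).astype(np.int32);cv2.fillConvexPoly(im,cv2.convexHull(q),255)
    return cv2.GaussianBlur(cv2.resize(im,(24,25),interpolation=cv2.INTER_AREA)/255.,(0,0),1)
def cost(p):
    P,d,x=pose(p);b=proj("scene",P+d*.031+x*.0235)
    return ((render(p)-D)**2).sum()+.5*((b-[208.6,185.2])**2).sum()+((p[1]+.1046)/.012)**2
from scipy.optimize import differential_evolution as de
r=de(cost,[(.53,.66),(-.16,-.05),(.05,.2),(-.7,.7),(-.7,.7),(-.6,2.2)],seed=1,maxiter=150,tol=1e-6)
P,d,x=pose(r.x);print(r.fun,"sh",P,"d",d,"x",x,"leg corner",P-.085*d,"outlet",P-.085*d-.09*x,"tip",P+.086*d)
print("grip-body at z.17",P-d*(.17-P[2])/-d[2]*-1)
E
```

```text
Traceback (most recent call last):
  File "h.py", line 14, in proj
    c=env.calibration(n);v=c["rotation"].T@(np.array(X)-c["position"]);s=v[:2]/v[2]
ValueError: time passes only in moves, steps and waits

The above exception was the direct cause of the following exception:

Traceback (most recent call last):
RuntimeError: The map-like callable must be of the form f(func, iterable), returning a sequence of numbers the same length as 'iterable'
```

Calibration calls are limited, so I'll cache them.

```bash
sed -i 's/env.calibration(n)/CAL[n]/' h.py; sed -i '/^np.set_print/a CAL={n:env.calibration(n) for n in("scene","top")}' h.py
cat > fit.py <<'E'
from h import *
from scipy.optimize import differential_evolution as de
s=np.load("pics/s3.npy");g=(255*(s.mean(2)/255)**.5)
m=(g<88).astype(np.uint8)
D=cv2.GaussianBlur(m[168:193,198:222].astype(float),(0,0),1)
def pose(p):
    th,ph,ro=p[3:];d=np.array([np.sin(th),np.sin(ph),0]);d[2]=-np.sqrt(max(0,1-d@d))
    x=np.array([np.cos(ro),np.sin(ro),0]);x-=d*(x@d);return p[:3],d,x/np.linalg.norm(x)
def render(p):
    P,d,x=pose(p);im=np.zeros((200,192),np.uint8);y=np.cross(d,x)
    for a,b,r in((0,.086,.0185),(-.06,0,.0225)):
        q=[proj("scene",P+d*t+r*(np.cos(k)*x+np.sin(k)*y)) for t in(a,b) for k in np.linspace(0,6.28,16)]
        q=((np.array(q)-[198,168]+.5)*8).astype(np.int32);cv2.fillConvexPoly(im,cv2.convexHull(q),255)
    return cv2.GaussianBlur(cv2.resize(im,(24,25),interpolation=cv2.INTER_AREA)/255.,(0,0),1)
def cost(p):
    P,d,x=pose(p);b=proj("scene",P+d*.031+x*.0235)
    return ((render(p)-D)**2).sum()+.5*((b-[208.6,185.2])**2).sum()+((p[1]+.1046)/.012)**2
for sd in(1,2):
    r=de(cost,[(.53,.66),(-.16,-.05),(.05,.2),(-.7,.7),(-.7,.7),(-.6,2.2)],seed=sd,maxiter=80,popsize=10)
    P,d,x=pose(r.x);print(r.fun,"sh",P,"d",d,"x",x,"corner",P-.085*d,"outlet",P-.085*d-.09*x,"tip",P+.086*d)
E
timeout 300 python3 fit.py
```

```text
6.751377206894672 sh [ 0.5777 -0.1079  0.0928] d [-0.0638 -0.3275 -0.9427] x [ 0.6213  0.7262 -0.2943] corner [ 0.5831 -0.0801  0.1729] outlet [ 0.5272 -0.1454  0.1994] tip [ 0.5722 -0.1361  0.0117]
6.791069575654984 sh [ 0.5767 -0.1091  0.0908] d [-0.0552 -0.3207 -0.9456] x [ 0.5768  0.7628 -0.2923] corner [ 0.5814 -0.0819  0.1712] outlet [ 0.5295 -0.1505  0.1975] tip [ 0.572  -0.1367  0.0095]
```

By the fit, the elbow leans with its leg over the spout's rim and its tip on the bench. It points nose down and is turned about 50°. That suggests a better grip across the leg: the leg is the pitch axis, so pressing the tip on the bench can set the tilt. I'll open and rise clear.

>>> jog_arm(hand=[0.045, 0.065, 0.085, 0.085, 0.085], travel=[[0, 0, 0.001], [0, 0, 0.001], [0, 0, 0.005], [0, 0, 0.04], [0, 0, 0.05]], yaw=[0, 0, 0, 0, 0])

```text
time_s: 9.35
position: [0.5956, -0.1046, 0.2642]
tool_rot: [[-1.0, 0.001, -0.002], [0.001, 1.0, 0.001], [0.002, 0.001, -1.0]]
ft_force: [0.0, -0.2, 0.6]
grip_width: 0.085
gripper_force: 0.0
```

>>> jog_arm(hand=[0.085, 0.085, 0.085, 0.085, 0.085], travel=[[0.03, 0.04, 0.02], [0.03, 0.045, 0.02], [0.0, 0.05, 0], [0, 0.05, 0], [0, 0.05, 0]], yaw=[0, 0, 0, 0, 0])

```text
time_s: 9.98
position: [0.6558, 0.1318, 0.3038]
tool_rot: [[-1.0, 0.001, -0.0], [0.001, 1.0, -0.0], [0.0, -0.0, -1.0]]
ft_force: [0.2, -0.8, -0.8]
grip_width: 0.0851
gripper_force: 0.0
```

```bash
python3 - <<'E'
from h import *
s=env.get_image("scene");t=env.get_image("top");np.save("pics/s4.npy",s);np.save("pics/t4.npy",t)
a=cv2.resize(s[110:215,150:270][:,:,::-1],None,fx=4,fy=4,interpolation=cv2.INTER_CUBIC)
b=cv2.resize(t[150:250,290:370][:,:,::-1],None,fx=4,fy=4,interpolation=cv2.INTER_CUBIC)
A=np.zeros((420,800,3),np.uint8);A[:,:480]=a;A[:400,480:]=b
cv2.imwrite("pics/t3.png",np.clip(255*(A/255.)**.5,0,255).astype(np.uint8));print(env.observe()["position"],env.observe()["q"])
E
```

```text
[0.6553 0.1349 0.3037] [  1.4981  33.0885  42.1566   0.0562 104.767  -88.757 ]
```

View pics/t3.png

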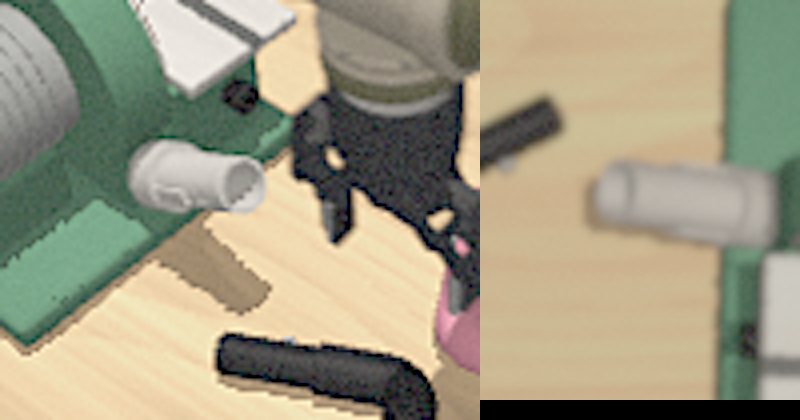

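The elbow dropped and now lies flat but upside down. The tip is at (222,357), the button is on the far side at (290,341), and the leg points towards the camera. The mouth is at (243,185). I'll fit its flat pose from both images numerically.

```bash
cat > flat.py <<'E'
from h import *
from scipy.optimize import differential_evolution as de
def hull(n,A,B,r,z):
    A,B=np.array(A),np.array(B);e=(B-A)/np.linalg.norm(B-A);f=np.array([-e[1],e[0],0])
    return [proj(n,P+r*(np.cos(k)*f+np.sin(k)*np.array([0,0,1]))) for P in(A,B) for k in np.linspace(0,6.28,20)]
def render(n,p,flip,w,S=4):
    u0,v0,W,H=w;im=np.zeros((H*S,W*S),np.uint8);c,s=np.cos(p[2]),np.sin(p[2])
    f=lambda a,b:np.array([p[0]+c*a*flip-s*b,p[1]+s*a*flip+c*b,.0225])
    for A,B,r in((f(0,0),f(0,-.086),.0185),(f(0,0),f(0,.055),.0225),(f(0,.055),f(-.03,.085),.0225),(f(-.03,.085),f(-.09,.085),.0225)):
        q=((np.array(hull(n,A,B,r,.0225))-[u0,v0]+.5)*S).astype(np.int32);cv2.fillConvexPoly(im,cv2.convexHull(q),255)
    return cv2.GaussianBlur(cv2.resize(im,(W,H),interpolation=cv2.INTER_AREA)/255.,(0,0),1)
def fit(ims,flip,bounds,seed=1,dark=75):
    T=[]
    for n,im,w in ims:
        u,v,W,H=w;g=255*(im[v:v+H,u:u+W].astype(float).max(2)/255)**.5
        T.append((n,w,cv2.GaussianBlur((g<dark+30).astype(float),(0,0),1)))
    cost=lambda p:sum(((render(n,p,flip,w)-D)**2).sum() for n,w,D in T)
    r=de(cost,bounds,seed=seed,maxiter=60,popsize=12)
    p=r.x;c,s=np.cos(p[2]),np.sin(p[2]);f=lambda a,b:np.array([p[0]+c*a*flip-s*b,p[1]+s*a*flip+c*b])
    print("cost",r.fun,"of",[D.sum() for _,_,D in T],"sh",p[:2],"yaw",np.degrees(p[2]),"tip",f(0,-.086),"grasp25",f(0,.025),"leg75",f(-.075,.085),"out",f(-.09,.085));return T,p
E
cat > r1.py <<'E'
from flat import *
s=np.load("pics/s4.npy");w=(196,189,85,60)
T,p=fit([("scene",s,w)],-1,[(.55,.85),(-.1,.2),(-1.2,1.2)])
R=render("scene",p,-1,w)
for a,b in zip(T[0][2][::3,::2],R[::3,::2]):print("".join(" .:#"[min(3,int(x*3.9))] for x in a),"|","".join(" .:#"[min(3,int(x*3.9))] for x in b))
E
timeout 300 python3 r1.py
```

```text
cost 13.647361361327164 of [np.float64(908.0002676612493)] sh [ 0.5827 -0.0187] yaw 25.14829083800043 tip [ 0.6192 -0.0965] grasp25 [0.572  0.0039] leg75 [0.6144 0.0901] out [0.628  0.0965]
                                            |                                            
                                            |      ..                                    
    .#####:::..   .                         |     :#######::.. ...                       
    :##################::..                 |     #####################:                 
    :#######################:               |     ########################.              
     ..:::####################:             |      ..:::###################:             
              ..###############.            |               ..:#############:            
                   ..:::########            |                    ..::########:           
                         :#####:            |                         :#######           
                        .######:            |                         .#######           
                        :######.            |                         :######:           
                        #######             |                         #######.           
                       :######:             |                        .#######            
                       :######.             |                        .######:            
                        .:###:              |                         .:###:             
                                            |                                            
                                            |                                            
                                            |                                            
                                            |                                            
                                            |
```

>>> jog_arm(hand=[0.085, 0.085, 0.085, 0.085, 0.085], travel=[[-0.008, -0.009, -0.05], [-0.008, -0.009, -0.055], [-0.008, -0.009, -0.055], [-0.008, -0.009, -0.055], [-0.009, -0.007, -0.045]], yaw=[0.088, 0.087, 0.087, 0.087, 0.087], grip_force=20)

```text
time_s: 10.7
position: [0.6143, 0.0862, 0.0419]
tool_rot: [[-0.906, -0.424, -0.001], [-0.424, 0.906, -0.0], [0.001, 0.0, -1.0]]
ft_force: [0.4, 0.3, -0.9]
grip_width: 0.0852
gripper_force: 0.0
```

>>> jog_arm(hand=[0.085, 0.07, 0.06, 0.052, 0.048], travel=[[0, 0, -0.02], [0, 0, -0.008], [0, 0, 0], [0, 0, 0], [0, 0, 0]], yaw=[0, 0, 0, 0, 0])

```text
time_s: 11.32
position: [0.6154, 0.0873, 0.0166]
tool_rot: [[-0.907, -0.422, 0.002], [-0.422, 0.907, -0.0], [-0.001, -0.001, -1.0]]
ft_force: [-0.1, 0.8, -1.1]
grip_width: 0.0481
gripper_force: 0.0
```

>>> jog_arm(hand=[0.046, 0.045, 0.044, 0.044, 0.044], travel=[[0, 0, 0], [0, 0, 0], [0, 0, 0], [0, 0, 0], [0, 0, 0]], yaw=[0, 0, 0, 0, 0])

```text
time_s: 11.95
position: [0.6151, 0.0874, 0.0159]
tool_rot: [[-0.907, -0.422, 0.0], [-0.422, 0.907, 0.0], [-0.0, 0.0, -1.0]]
ft_force: [0.4, 2.3, 3.5]
grip_width: 0.044
gripper_force: 1.7
```

>>> jog_arm(hand=[0.05, 0.05, 0.05, 0.05, 0.05], travel=[[0, 0, 0], [0, 0, -0.003], [0, 0, -0.003], [0, 0, 0], [0, 0, 0]], yaw=[0, 0, 0, 0, 0])

```text
time_s: 12.58
position: [0.615, 0.0872, 0.0097]
tool_rot: [[-0.907, -0.422, -0.0], [-0.422, 0.907, -0.0], [0.0, -0.0, -1.0]]
ft_force: [0.4, 0.7, 0.2]
grip_width: 0.0495
gripper_force: 0.0
```

>>> jog_arm(hand=[0.046, 0.045, 0.044, 0.0435, 0.0435], travel=[[0, 0, 0], [0, 0, 0], [0, 0, 0], [0, 0, 0], [0, 0, 0]], yaw=[0, 0, 0, 0, 0])

```text
time_s: 13.2
position: [0.6151, 0.0873, 0.01]
tool_rot: [[-0.907, -0.422, 0.0], [-0.422, 0.907, 0.0], [-0.0, -0.0, -1.0]]
ft_force: [-0.8, 0.9, 5.0]
grip_width: 0.0439
gripper_force: 20.0
```

>>> jog_arm(hand=[0.05, 0.05, 0.05, 0.05, 0.05], travel=[[0, 0, 0], [0, 0, -0.003], [0, 0, -0.003], [0, 0, 0], [0, 0, 0]], yaw=[0, 0, 0, 0, 0])

```text
time_s: 13.82
position: [0.615, 0.0873, 0.0037]
tool_rot: [[-0.907, -0.422, -0.0], [-0.422, 0.907, -0.0], [0.0, 0.0, -1.0]]
ft_force: [-1.2, 0.7, -0.0]
grip_width: 0.0501
gripper_force: 0.0
```

There is no bench contact even at 3.7 mm, so the earlier grips were on the very fingertips. I'll grip low from now on, starting here with a light hinge grip.

>>> jog_arm(hand=[0.046, 0.045, 0.0445, 0.0445, 0.0445], travel=[[0, 0, 0], [0, 0, 0], [0, 0, 0], [0, 0, 0], [0, 0, 0]], yaw=[0, 0, 0, 0, 0])

```text
time_s: 14.45
position: [0.6151, 0.0873, 0.0039]
tool_rot: [[-0.907, -0.422, 0.0], [-0.422, 0.907, 0.0], [-0.0, -0.0, -1.0]]
ft_force: [-0.0, -0.1, 2.4]
grip_width: 0.0449
gripper_force: 8.6
```

>>> jog_arm(hand=[0.0445, 0.0445, 0.0445, 0.0445, 0.0445], travel=[[-0.003, -0.0015, 0.023], [-0.0095, -0.0045, 0.021], [-0.015, -0.007, 0.0165], [0, 0, 0], [0, 0, 0]], yaw=[0, 0, 0, 0, 0])

```text
time_s: 15.08
position: [0.5878, 0.0745, 0.0638]
tool_rot: [[-0.907, -0.422, -0.0], [-0.422, 0.907, 0.0], [-0.0, 0.0, -1.0]]
ft_force: [-0.5, 0.8, 0.5]
grip_width: 0.0448
gripper_force: 8.0
```

```bash
python3 - <<'E'
from h import *
s=env.get_image("scene").astype(float);np.save("pics/s5.npy",s)
g=(255*(s.max(2)/255)**.5)
for v in range(170,250,2):
    print(v,"".join("@#+. "[min(4,int(g[v,u]/40))] for u in range(190,290,1)))
o=env.observe();print(o["ft_force"],o["wrist_torque"],o["grip_width"],o["gripper_force"],o["position"])
E
```

```text
170 +.   ......                                   +..+................+++++++++++##   ...        ..     
172   . .. ....                                   .#+........  .++.....+++++++##+     ..      . ..    . 
174 . ...... . ...    .                            #+++... .........+...+##+++.       .....       ...   
176 ..... .........     .                          ###++++++++++++++++.....+#          .   ..        .  
178      .... ......      .                        +####..++++++++++..+#####@.        ... .   ....      
180        ..... ....                              #@#######+++++++##########.        ..... .      ...  
182            .........     ...           +#@@    ##########################.        ..  .......    ...
184               .... ...    .           .++++++############################+       ..     .........   
186                  ........             ###++++#######@#############@#####@#+      .          ...... .
188                     .                .###@+++  +##@#######@##############++++...###+           .....
190                                       .@##+###
[... 2512 characters left out ...]
                       ...                                    
240                                                            .                                        
242                                                                                                     
244                                                                                                     
246                                                                                                     
248                                                                                                     
[-0.6432  1.5203  0.7452] [ 0.0214 -0.0003 -0.0169] 0.04474618168459986 8.055677488446236 [0.5878 0.0745 0.0636]
```

The hinge works: the tip stays at (205,200) while the leg rises. I'll go past vertical, then shift the elbow 100 mm towards +X, clear of the pink look-alike, before laying it down.

>>> jog_arm(hand=[0.0445, 0.0445, 0.0445, 0.0445, 0.042], travel=[[-0.019, -0.009, 0.0105], [-0.021, -0.01, 0.0035], [-0.021, -0.01, -0.0035], [-0.008, -0.004, -0.003], [0, 0, 0]], yaw=[0, 0, 0, 0, 0])

```text
time_s: 15.75
position: [0.5202, 0.0417, 0.0734]
tool_rot: [[-0.907, -0.422, 0.005], [-0.422, 0.907, 0.0], [-0.005, -0.002, -1.0]]
ft_force: [-0.3, 5.3, 16.4]
grip_width: 0.0449
gripper_force: 20.5
```

>>> jog_arm(hand=[0.04, 0.04, 0.04, 0.04, 0.04], travel=[[0, 0, 0], [0, 0, 0.01], [0.03, 0, 0.01], [0.04, 0, 0], [0.03, 0, 0]], yaw=[0, 0, 0, 0, 0])

```text
time_s: 16.38
position: [0.6197, 0.0413, 0.0909]
tool_rot: [[-0.907, -0.422, -0.001], [-0.422, 0.907, 0.0], [0.001, 0.001, -1.0]]
ft_force: [-0.0, -0.3, -1.9]
grip_width: 0.0443
gripper_force: 21.1
```

```bash
python3 - <<'E'
from h import *
s=env.get_image("scene").astype(float);np.save("pics/s6.npy",s)
g=(255*(s.max(2)/255)**.5)
for v in range(160,250,2):
    print(v,"".join("@#+. "[min(4,int(g[v,u]/40))] for u in range(180,280,1)))
o=env.observe();print(o["ft_force"],o["wrist_torque"],o["grip_width"],o["gripper_force"],o["position"])
E
```

```text
160 +++++.... ......  .   ...  ..         .......+......   ..+++++++++++++++++#.           .       ..   
162 ++++++++++....  .+++++..++.           ................ .+++++++++++++++##+            ..       .  . 
164  .+++++++++++++++++. .                ..+...............++++++++++++++##              .       ...   
166      .++++++++++.   .                  +...... .........++++++++++####                        .. ...
168        .++++++.  .  . .                .#+...............++++#+##+++                         ..     
170     ...++++.  .... ..                   ##++++++......+..........++               ....       .     .
172  ...+++++.  ..  .....                   #@##+++++++++++++++..+##@@#                         ..      
174 .+++++. ...  .....  ...     .           +@####+....... ..+#######@@               ..        ...     
176 +++. .    ...........  ..     .   .     .###################@#####@               ..                
178 +. .           ...  ......      ++##+   +##@#####################@#               .         ...     
180                  .... .....    .+++++++##@####
[... 3037 characters left out ...]
                                                              
240                                                                                                     
242                                                                                                     
244                                                                                                     
246                                                                                                     
248 .                                                                                                   
[-0.8695 -0.7943 -2.3011] [ 0.0516 -0.0465  0.0068] 0.044386955042813946 20.8463716506958 [0.6225 0.041  0.0907]
```

The elbow is lifted with its leg upright and the spigot level. Next I lower it, loosen the hinge and lay it over.

>>> jog_arm(hand=[0.04, 0.0435, 0.0445, 0.0445, 0.0445], travel=[[0, 0, -0.019], [0, 0, 0], [-0.0175, -0.008, -0.013], [-0.013, -0.006, -0.0185], [0, 0, 0]], yaw=[0, 0, 0, 0, 0])

```text
time_s: 17.05
position: [0.5867, 0.0272, 0.0401]
tool_rot: [[-0.907, -0.421, -0.004], [-0.421, 0.907, 0.0], [0.003, 0.002, -1.0]]
ft_force: [0.1, 0.4, 0.1]
grip_width: 0.0443
gripper_force: 0.0
```

>>> jog_arm(hand=[0.0445, 0.0445, 0.0445, 0.06, 0.085], travel=[[-0.007, -0.0035, -0.02], [-0.001, -0.0005, -0.013], [0, 0, 0], [0, 0, 0], [0, 0, 0]], yaw=[0, 0, 0, 0, 0])

```text
time_s: 17.68
position: [0.5805, 0.0233, 0.0088]
tool_rot: [[-0.907, -0.422, 0.001], [-0.422, 0.907, -0.0], [-0.001, -0.001, -1.0]]
ft_force: [-0.4, 0.4, -0.2]
grip_width: 0.0763
gripper_force: 0.0
```

>>> jog_arm(hand=[0.085, 0.085, 0.085, 0.085, 0.085], travel=[[0, 0, 0.04], [0, 0, 0.055], [-0.01, 0.04, 0.04], [-0.01, 0.05, 0], [-0.01, 0.05, 0]], yaw=[0, -0.15, -0.15, -0.15, -0.15])

```text
time_s: 18.3
position: [0.5498, 0.1646, 0.1444]
tool_rot: [[-0.986, 0.169, 0.002], [0.169, 0.986, 0.0], [-0.002, 0.001, -1.0]]
ft_force: [1.2, 0.0, -0.6]
grip_width: 0.0852
gripper_force: 0.0
```

```bash
cat > r2.py <<'E'
from flat import *
s=env.get_image("scene");np.save("pics/s7.npy",s);w=(170,170,110,75)
o=env.observe();print(o["position"],o["q"])
T,p=fit([("scene",s,w)],1,[(.5,.8),(-.15,.15),(-.6,1.2)])
R=render("scene",p,1,w)
for a,b in zip(T[0][2][::3,::2],R[::3,::2]):print("".join(" .:#"[min(3,int(x*3.9))] for x in a),"|","".join(" .:#"[min(3,int(x*3.9))] for x in b))
E
timeout 300 python3 r2.py
```

```text
[0.5479 0.1699 0.1441] [  5.3483  27.9252  77.8413   0.1418  74.193  -74.6662]
cost 640.5983532071883 of [np.float64(1127.645346776633)] sh [ 0.6885 -0.0153] yaw 26.331843674831724 tip [ 0.7266 -0.0923] grasp25 [0.6774 0.0071] leg75 [0.5836 0.0276] out [0.5701 0.021 ]
        .:.                                   .##:.#### |                                                        
       ::                                     .######## |                                                        
     ::                                         .###### |                                                        
   .:                                            :##::# |                                                        
 ::                                              .##. . |                                                        
:.                                               .#:    |                                                        
                                                        |                                                        
                                 
[... 1262 characters left out ...]
               |       :#############################.                  
       ::::::::::##################:                    |           ..::#####################.                   
                    ....::::#######:                    |                    :############:                      
                             :######                    |                         ..::.                          
                             :#####:                    |                                                        
                            .######:                    |                                                        
                            .######:                    |
```

It rolled on the bench as it turned and fell back the same way. I'll refit it and repeat, allowing for the rolling.

```bash
cat > r3.py <<'E'
from flat import *
import sys
s=np.load("pics/s7.npy");w=(170,205,110,60)
T,p=fit([("scene",s,w)],-1,[(.6,.85),(-.15,.15),(-.6,1.2)])
R=render("scene",p,-1,w)
for a,b in zip(T[0][2][::4,::2],R[::4,::2]):print("".join(" .:#"[min(3,int(x*3.9))] for x in a),"|","".join(" .:#"[min(3,int(x*3.9))] for x in b))
th=np.radians(np.arange(0,181,18));h=np.array([np.cos(p[2]),np.sin(p[2])])
a=.075*np.cos(th)-.0225*th;print(np.round(np.c_[np.diff(a)[:,None]*h,.075*np.diff(np.sin(th))],4))
E
timeout 300 python3 r3.py
```

```text
cost 15.80453857920243 of [np.float64(990.0044318616203)] sh [ 0.685 -0.019] yaw 33.752723220528445 tip [ 0.7327 -0.0905] grasp25 [0.6711 0.0018] leg75 [0.7001 0.0933] out [0.7126 0.1017]
                                                        |                                                        
                                                        |                                                        
                                                        |                                                        
       ####:::::::::####:::::..                         |       .##########:::########:..                        
      :##########################:                      |       :#########################:                      
      :############################                     |       :###########################:                    
                  ..::::###########:                    |                    .::::###########:                   
                             :######                    |                             .#######.                  

[... 368 characters left out ...]
  :######.                    |                             .######:                   
                                                        |                                                        
                                                        |                                                        
                                                        |                                                        
[[-0.0089 -0.006   0.0232]
 [-0.0147 -0.0098  0.0209]
 [-0.0197 -0.0131  0.0166]
 [-0.0233 -0.0155  0.0107]
 [-0.0251 -0.0168  0.0037]
 [-0.0251 -0.0168 -0.0037]
 [-0.0233 -0.0155 -0.0107]
 [-0.0197 -0.0131 -0.0166]
 [-0.0147 -0.0098 -0.0209]
 [-0.0089 -0.006  -0.0232]]
```

```bash
python3 - <<'E'
from h import *
for n,z,P in(("block",.035,[(410,172),(458,190),(447,218),(401,200)]),("offcut",.022,[(268,196),(361,198),(359,235),(267,231)]),("pink",.03,[(370,358),(410,345),(445,412)])):
    print(n,[onz("top",np.array(p)*.64,z)[:2] for p in P])
E
```

```text
block [array([0.8399, 0.0425]), array([ 0.799 , -0.0542]), array([ 0.7407, -0.0294]), array([0.781 , 0.0626])]
offcut [array([0.8023, 0.3371]), array([0.7914, 0.1445]), array([0.7136, 0.15  ]), array([0.728 , 0.3388])]
pink [array([0.4628, 0.1327]), array([0.4864, 0.053 ]), array([ 0.353 , -0.0117])]
```

>>> jog_arm(hand=[0.085, 0.085, 0.085, 0.085, 0.085], travel=[[0.0305, -0.0155, 0], [0.0305, -0.0155, 0], [0.0305, -0.0155, 0], [0.0305, -0.0155, 0], [0.0305, -0.0155, -0.03]], yaw=[0.152, 0.152, 0.152, 0.152, 0.151])

```text
time_s: 18.98
position: [0.7047, 0.0852, 0.1158]
tool_rot: [[-0.826, -0.564, 0.006], [-0.564, 0.826, -0.0], [-0.005, -0.004, -1.0]]
ft_force: [1.1, 0.3, 0.2]
grip_width: 0.0851
gripper_force: 0.0
```

>>> jog_arm(hand=[0.085, 0.085, 0.07, 0.055, 0.048], travel=[[0, 0, -0.05], [0, 0, -0.04], [0, 0, -0.016], [0, 0, -0.004], [0, 0, 0]], yaw=[0, 0, 0, 0, 0])

```text
time_s: 19.6
position: [0.7033, 0.0859, 0.0049]
tool_rot: [[-0.828, -0.56, 0.003], [-0.56, 0.828, -0.0], [-0.002, -0.001, -1.0]]
ft_force: [0.3, -0.3, 0.4]
grip_width: 0.0479
gripper_force: 0.1
```

>>> jog_arm(hand=[0.046, 0.045, 0.0445, 0.0445, 0.0445], travel=[[0, 0, 0], [0, 0, 0], [0, 0, 0], [0, 0, 0], [0, 0, 0]], yaw=[0, 0, 0, 0, 0])

```text
time_s: 20.23
position: [0.7033, 0.086, 0.005]
tool_rot: [[-0.829, -0.56, 0.003], [-0.56, 0.829, 0.0], [-0.002, -0.002, -1.0]]
ft_force: [-0.9, 1.6, 7.8]
grip_width: 0.0449
gripper_force: 16.2
```

>>> jog_arm(hand=[0.0447, 0.0447, 0.0447, 0.0447, 0.0447], travel=[[-0.009, -0.006, 0.023], [-0.0145, -0.01, 0.021], [-0.0195, -0.013, 0.0165], [-0.0235, -0.0155, 0.0105], [0, 0, 0]], yaw=[0, 0, 0, 0, 0])

```text
time_s: 20.85
position: [0.6354, 0.0404, 0.0756]
tool_rot: [[-0.829, -0.559, 0.001], [-0.559, 0.829, -0.0], [-0.001, -0.001, -1.0]]
ft_force: [0.4, 0.4, 0.6]
grip_width: 0.045
gripper_force: 5.9
```

>>> jog_arm(hand=[0.0447, 0.0447, 0.0447, 0.0447, 0.04], travel=[[-0.025, -0.017, 0.0035], [-0.025, -0.017, -0.0035], [-0.017, -0.011, -0.0065], [0, 0, 0], [0, 0, 0]], yaw=[0, 0, 0, 0, 0])

```text
time_s: 21.48
position: [0.5697, -0.004, 0.0685]
tool_rot: [[-0.829, -0.56, 0.001], [-0.56, 0.829, -0.001], [-0.0, -0.001, -1.0]]
ft_force: [-2.7, -2.4, 9.3]
grip_width: 0.0442
gripper_force: 19.5
```

```bash
python3 - <<'E'
from h import *
s=env.get_image("scene").astype(float);np.save("pics/s6.npy",s)
g=(255*(s.max(2)/255)**.5)
for v in range(170,250,2):
    print(v,"".join("@#+. "[min(4,int(g[v,u]/40))] for u in range(180,280,1)))
o=env.observe();print(o["ft_force"],o["wrist_torque"],o["grip_width"],o["gripper_force"],o["position"])
E
```

```text
170     ...++++.  .... .           .#+++++#############################++..++++      ....              .
172  ...+++++.   .   ....          ####+++. +@##########################++++###    ... ..        .      
174 .+++++.  ..  . .. . ...     .  +####+##   +@@#####@#############+   .#+###@.      ..        ..  .   
176 +++. .    .......... ....       +#####@@    .##################@     +###@+      ..             .  .
178 +...           ............      +####@##. +#####@#@##@@#@######@   #####@      ...          ..     
180 .                ...........      +############@          +##############.      ..          .....  .
182                      ... .....     .##########@            @####@#######.       ..          .. .....
184                         ........    .+@. .@@##@+  ++#####+# .#########@.        .          ..     ..
186                            ........        +#.+#@@####@@@#@@##+###             ..       .....     . 
188                               .            .#.+#@#@@#@###@##@+.+@#       .     .               ..   
190                                            .@.
[... 2517 characters left out ...]
                                                         
240                                                                                                     
242                                                                                                     
244                                                                                                     
246                                                                                                     
248 .                                                                                                   
[-3.1559 -1.4977  7.9897] [-0.2996  0.4725 -0.0338] 0.044437279466698856 19.490997791290283 [ 0.5698 -0.004   0.0685]
```

```bash
python3 - <<'E'
from h import *
T=np.array([.5698,-.004,.0685+.0185])
h=np.array([np.cos(.589),np.sin(.589)])
for p in((229,210),(233,210)):
    c=onz("scene",p,.0225);print(c,"along h, perp",(T[:2]-c[:2])@h,(T[:2]-c[:2])@[-h[1],h[0]])
print(onz("scene",(184,209),.0225), [ (proj("scene",T+[dx*h[0],dx*h[1],-.065])) for dx in(-.03,0,.03)])
E
```

```text
[0.6098 0.0012 0.0225] along h, perp -0.03618447591802263 0.017873033908785474
[0.602  0.0117 0.0225] along h, perp -0.03549999269955237 0.004787850456872786
[ 0.6956 -0.1202  0.0225] [array([236.2032, 194.2438]), array([235.4197, 201.4032]), array([234.615 , 208.7749])]
```

The leg is now about 29° past vertical. I'll lift it slightly, shift it away from the spout and lay it down.

>>> jog_arm(hand=[0.04, 0.04, 0.04, 0.04, 0.043], travel=[[0, 0, 0.015], [0.015, 0.025, 0], [0.015, 0.025, 0], [0, 0, -0.013], [0, 0, 0]], yaw=[0, 0, 0, 0, 0])

```text
time_s: 22.15
position: [0.5985, 0.0462, 0.069]
tool_rot: [[-0.828, -0.56, -0.002], [-0.56, 0.828, 0.0], [0.001, 0.001, -1.0]]
ft_force: [-0.4, 0.6, -2.1]
grip_width: 0.0444
gripper_force: 21.1
```

>>> jog_arm(hand=[0.044, 0.044, 0.044, 0.044, 0.044], travel=[[-0.021, -0.014, -0.0145], [-0.017, -0.011, -0.0195], [-0.011, -0.0075, -0.0225], [-0.0025, -0.002, -0.008], [0, 0, 0]], yaw=[0, 0, 0, 0, 0])

```text
time_s: 22.78
position: [0.5477, 0.0114, 0.0054]
tool_rot: [[-0.829, -0.559, -0.0], [-0.559, 0.829, 0.0], [0.0, 0.0, -1.0]]
ft_force: [-0.4, -1.3, 0.7]
grip_width: 0.0446
gripper_force: 21.6
```

>>> jog_arm(hand=[0.06, 0.085, 0.085, 0.085, 0.085], travel=[[0, 0, 0], [0, 0, 0], [0, 0, 0.05], [0, 0, 0.05], [-0.02, 0.05, 0.02]], yaw=[0, 0, 0, 0, -0.18])

```text
time_s: 23.4
position: [0.5296, 0.0606, 0.1283]
tool_rot: [[-0.918, -0.396, 0.006], [-0.396, 0.918, -0.001], [-0.005, -0.003, -1.0]]
ft_force: [0.1, 1.2, -1.1]
grip_width: 0.0848
gripper_force: 0.0
```

>>> jog_arm(hand=[0.085, 0.085, 0.085, 0.085, 0.085], travel=[[-0.02, 0.05, 0.01], [-0.01, 0.05, 0], [0, 0.03, 0], [0, 0, 0], [0, 0, 0]], yaw=[-0.18, -0.18, -0.18, -0.18, -0.18])

```text
time_s: 24.02
position: [0.4976, 0.1918, 0.1355]
tool_rot: [[-0.884, 0.468, 0.001], [0.468, 0.884, 0.0], [-0.0, 0.0, -1.0]]
ft_force: [-0.6, 0.2, 0.1]
grip_width: 0.0848
gripper_force: 0.0
```

```bash
cat > r4.py <<'E'
from flat import *
s=env.get_image("scene");np.save("pics/s7.npy",s);w=(160,165,120,85)
o=env.observe();print(o["position"],o["tool_rot"][:,1])
for fl in (1,-1):
    T,p=fit([("scene",s,w)],fl,[(.5,.8),(-.15,.15),(-.6,1.2)])
D=T[0][2]
for a in D[::3,::2]:print("".join(" .:#"[min(3,int(x*3.9))] for x in a))
E
timeout 400 python3 r4.py
```

```text
[0.4977 0.1915 0.1355] [0.4749 0.88   0.0003]
cost 82.45833514425101 of [np.float64(1033.9706149496235)] sh [ 0.6581 -0.0172] yaw 30.90434583908515 tip [ 0.7023 -0.0909] grasp25 [0.6453 0.0043] leg75 [0.5501 0.0173] out [0.5372 0.0096]
cost 575.1979682054723 of [np.float64(1033.9706149496235)] sh [ 0.652 -0.019] yaw 40.06241285699458 tip [ 0.7074 -0.0848] grasp25 [0.6359 0.0001] leg75 [0.6547 0.0943] out [0.6662 0.104 ]
 ..          .  :#:                                         
:.            :#:.                                          
             .:.                                            
           .:.                                              
         :#.                                                
       .:.                                                  
     .:.                                                    
   .:.                                                      
  :.                                                        
::                                       ..                 
                                       :####:               
                                       :#####.              
                                       ######.              
                                      .######.              
                                      .######               
               ::::......   .....     ######:               
              .#############################:               
              :#############################                
              .#######:####################                 
                  ...   .::##############:                  
                               .......
```

The elbow now lies the right way up. Next: a deep grip on the body. Then I'll slide the spigot under the sloping spout tube and raise it, so the tube's underside acts as a 30° template.

>>> jog_arm(hand=[0.085, 0.085, 0.085, 0.085, 0.085], travel=[[0.037, -0.047, 0], [0.037, -0.047, 0], [0.037, -0.047, 0], [0.036, -0.0465, 0], [0, 0, -0.04]], yaw=[-0.135, -0.135, -0.134, -0.134, 0], grip_force=30)

```text
time_s: 24.7
position: [0.6483, -0.0004, 0.0969]
tool_rot: [[-0.521, 0.854, 0.008], [0.854, 0.521, -0.002], [-0.006, 0.006, -1.0]]
ft_force: [-0.1, 1.2, -0.9]
grip_width: 0.0854
gripper_force: 0.0
```

>>> jog_arm(hand=[0.085, 0.085, 0.085, 0.06, 0.05], travel=[[0, 0, -0.05], [0, 0, -0.03], [0, 0, -0.0095], [0, 0, 0], [0, 0, 0]], yaw=[0, 0, 0, 0, 0])

```text
time_s: 25.32
position: [0.6456, 0.0034, 0.0074]
tool_rot: [[-0.523, 0.852, 0.003], [0.852, 0.523, -0.0], [-0.002, 0.002, -1.0]]
ft_force: [-0.1, 0.5, -0.2]
grip_width: 0.0512
gripper_force: 0.0
```

>>> jog_arm(hand=[0.03, 0.03, 0.03, 0.03, 0.03], travel=[[0, 0, 0], [0, 0, 0], [0, 0, 0], [0, 0, 0.02], [0, 0, 0.02]], yaw=[0, 0, 0, 0, 0])

```text
time_s: 25.95
position: [0.6446, 0.0035, 0.0464]
tool_rot: [[-0.523, 0.852, -0.0], [0.852, 0.523, 0.0], [0.0, -0.0, -1.0]]
ft_force: [0.8, -0.5, -1.4]
grip_width: 0.0439
gripper_force: 31.5
```

>>> jog_arm(hand=[0.03, 0.03, 0.03, 0.03, 0.03], travel=[[-0.025, -0.005, 0], [-0.025, -0.012, 0], [-0.025, -0.018, -0.001], [-0.0255, -0.0195, -0.001], [0, 0, 0]], yaw=[-0.155, -0.155, -0.155, -0.155, 0])

```text
time_s: 26.58
position: [0.5431, -0.052, 0.0443]
tool_rot: [[0.072, 0.997, -0.0], [0.997, -0.072, -0.0], [-0.0, -0.0, -1.0]]
ft_force: [-0.3, 0.2, -0.0]
grip_width: 0.0436
gripper_force: 31.6
```

>>> jog_arm(hand=[0.03, 0.03, 0.03, 0.03, 0.03], travel=[[0, 0, 0.01], [0, 0, 0.01], [0, 0, 0.01], [0, 0, 0.01], [0, 0, 0]], yaw=[0, 0, 0, 0, 0])

```text
time_s: 27.2
position: [0.5445, -0.0508, 0.0845]
tool_rot: [[0.07, 0.998, 0.001], [0.998, -0.07, -0.0], [0.0, 0.001, -1.0]]
ft_force: [-0.0, 1.3, -2.4]
grip_width: 0.0439
gripper_force: 31.1
```

```bash
cat > asc.py <<'E'
from h import *
import sys
u0,u1,v0,v1=map(int,sys.argv[1:5])
s=env.get_image("scene").astype(float);np.save("pics/last.npy",s)
g=(255*(s.max(2)/255)**.5)
for v in range(v0,v1,2):print(v,"".join("@#+. "[min(4,int(g[v,u]/40))] for u in range(u0,u1)))
o=env.observe();print(o["ft_force"],o["wrist_torque"],o["grip_width"],o["gripper_force"],o["position"])
E
python3 asc.py 170 250 120 200
```

```text
120 +.................                .+++...               ...+++.....+.+++.++++...
122 ++.................                   +....           ...+++........+++++++++...
124 +++.................                   +.....        ...#+......+++++++++++++...
126 ++++.................                ....+....      ..++...+.+++++++++++++++....
128 ++++++.............++              ..++....+...    ..+++++++++++++++++++++++..  
130 +++++++..........+++++..        ..+++#@.......... ..++++++++++++++++++++##+.    
132 ++++++++...+..++++++++. .+.  ..+++++##@#...........+++++++++++++++++++###+      
134 +++++++++++++++++++++++++++..++++++##@##........+...++++++++++++++++#+#+        
136 +++++++++++++++++++++++++++++++++++++####+..........++++++++++++#+##++          
138 +++++++++++++++++++++++++++++++++++++++#@#++.........++#+++++#+##++.            
140 +++++++++++++++++++++++++++++++++++++++++++++++++.......+.++++..++#.            
142 ++++++++++++++++++++++++++++++++++++++++++###+++++++++++++++++.+##@#.           
144 ++++++++++++++++++#+#++#++++++++++++++++++#####+............++######+++.    
[... 1716 characters left out ...]
                              .....                    . +@@@@#@@#@@++   
188                                     ........                       ...          
190                                                                         .       
192                                     .                  .                  .     
194                                        .                .          .      ..    
196                                                                     .         . 
198                                                                                 
[ 0.6648  0.8223 -2.0155] [ 0.3197 -0.141   0.048 ] 0.04353843529570812 31.062315702438354 [ 0.5444 -0.0509  0.084 ]
```

>>> jog_arm(hand=[0.03, 0.03, 0.03, 0.03, 0.03], travel=[[0, 0, 0.006], [0, 0, 0.006], [0, 0, 0.006], [0, 0, 0.006], [0, 0, 0]], yaw=[0, 0, 0, 0, 0])

```text
time_s: 27.88
position: [0.5445, -0.051, 0.1083]
tool_rot: [[0.07, 0.998, 0.001], [0.998, -0.07, -0.0], [-0.0, 0.001, -1.0]]
ft_force: [1.1, 1.6, -3.1]
grip_width: 0.0435
gripper_force: 31.0
```

>>> jog_arm(hand=[0.03, 0.03, 0.03, 0.03, 0.03], travel=[[0, 0, 0.005], [0, 0, 0.004], [0, 0, 0.002], [0, 0, 0], [0, 0, 0]], yaw=[0, 0, 0, 0, 0])

```text
time_s: 28.5
position: [0.5442, -0.051, 0.1186]
tool_rot: [[0.07, 0.998, 0.0], [0.998, -0.07, 0.0], [0.0, 0.0, -1.0]]
ft_force: [0.4, 0.8, -4.3]
grip_width: 0.0434
gripper_force: 31.0
```

```bash
python3 asc.py 180 260 130 195
```

```text
130 ......++.+++..        ..+++####++++..........+++#++++..++                       
132 ...+++++++++. ...  ..++++##@@@##+++++++++.++......++.+##@                       
134 +.+++++++++++++++.+++++++#@#######+..++++++#++++....+###@.                      
136 ++++++++++++++++++++++++++####@@####+++.........++######@+.+.                   
138 ++++++++++++++++++++++++++++++######@###################@#+###@                 
140 +++++++++++++++++++++++++++++++#########################@#####@                 
142 ++++++++++++++++++++++++++++++++###############@#########+++###                 
144 +++++++#+#+++++++++++++++++++++++###########################@@                  
146 +++#++..          .+++++++++++++++######################+ +###                  
148 ++#+..                  ...++++++++#####################+ .##                   
150 +++.                           . .######################++#@@               ... 
152 ++.                         .....+#++#####@##########@#@##@@.             +@@@#@
154 ++.                       .......+++#############+####@#@              +@@@#
[... 1120 characters left out ...]
               ........                                                   
184                         ........                      ..                        
186                            .....                    .  .   .                   .
188                          .........                      ..                    . 
190                         .                              .       .              . 
192                                                        .         .            . 
194                             .                           .                      .
[ 0.359   0.8946 -3.0292] [ 0.2997 -0.0925  0.0163] 0.04358549555915646 31.04815363883972 [ 0.5442 -0.051   0.1186]
```

```bash
python3 - <<'E'
from h import *
o=env.observe();T=o["position"];hd=np.array([.07,.998,0]);x=np.array([.998,-.07,0])
for dz in(.0125,.0155,.02):
  for p in(15,20,25,30,35):
    a=np.radians(p);u=hd*np.cos(a)+[0,0,np.sin(a)];G=T+[0,0,dz]
    print(dz,p,"btn",proj("scene",G-.056*u+.0235*x),"tip",proj("scene",G-.111*u),"corner",proj("scene",G+.06*u),"out",proj("scene",G+.06*u-.09*x))
E
python3 - <<'E'
import numpy as np
s=np.load("pics/last.npy")
print(s[166:176,206:224].max(2).astype(int))
E
```

```text
0.0125 15 btn [210.5068 167.6971] tip [204.7833 158.7916] corner [240.5855 174.676 ] out [259.5965 158.3619]
0.0125 20 btn [210.9693 168.8673] tip [205.6905 161.0642] corner [240.1462 173.3683] out [259.2258 157.0563]
0.0125 25 btn [211.5119 170.0626] tip [206.7439 163.3714] corner [239.6029 172.0172] out [258.7503 155.713 ]
0.0125 30 btn [212.1303 171.2748] tip [207.9351 165.6987] corner [238.9595 170.6337] out [258.1732 154.3431]
0.0125 35 btn [212.8198 172.4954] tip [209.2553 168.0315] corner [238.2208 169.2295] out [257.4989 152.958 ]
0.0155 15 btn [210.4135 167.0831] tip [204.683  158.1832] corner [240.5492 174.0438] out [259.5995 157.7202]
0.0155 20 btn [210.8771 168.2571] tip [205.5923 160.4628] corner [240.1088 172.7316] out [259.228  156.4103]
0.0155 25 btn [211.4208 169.4561] tip [206.6479 162.7769] corner [239.5643 171.3761] out [258.7516 155.0628]
0.0155 30 btn [212.0405 170.6718] tip [207.8416 165.1107] corner [238.9196 169.9882] out [258.1734 153.6887]
0.0155 35 btn [212.7315 171.8959] tip [209.1644 167.4497] corner [238.1792 168.5798] out [257.4978 152.2996]
0.02 15 bt
[... 575 characters left out ...]
 12   9  16  13   7  12]
 [  3   8   3   8   8   5   3  15  14  15  11   8  15  11  20   7  16  14]
 [  0   4   0  16   8   3  11  10  16  10   9  16   9  19  13  11  18  64]
 [ 27   0   0   0   0   0  39  71  48  21  11  15   9  13  15  10  57  76]
 [211  92   4   0   0   0  65  84  82  26   0   8  14  17  15   1  63  73]
 [120 227 255 201 171  97  48  77  75  35   3   4  10  13  14  11  46  69]
 [113 123 233 244 238 244 172  62  46  49  32   0   0  11   7  11  49  71]
 [108 103 114 221 238 237 234 239 234 231 233 243 145  25   3   1  29  69]
 [109 105  94 226 243 236 231 231 233 233 227 227 231 189  74   0  43  66]
 [110 114 104 113 111 217 233 228 228 228 225 231 222 226 230 183 107  40]]
```

The button appears at (213,170.6), which matches a pitch of about 28–30°. I'll raise a few more millimetres to seat the spigot on the template.

>>> jog_arm(hand=[0.03, 0.03, 0.03, 0.03, 0.03], travel=[[0, 0, 0.002], [0, 0, 0.002], [0, 0, 0], [0, 0, 0], [0, 0, 0]], yaw=[0, 0, 0, 0, 0])

```text
time_s: 29.18
position: [0.5443, -0.051, 0.1227]
tool_rot: [[0.07, 0.998, 0.0], [0.998, -0.07, -0.0], [-0.0, 0.0, -1.0]]
ft_force: [1.1, 0.9, -3.3]
grip_width: 0.044
gripper_force: 31.0
```

>>> jog_arm(hand=[0.03, 0.03, 0.03, 0.03, 0.03], travel=[[0, 0, 0.002], [0, 0, 0.002], [0, 0, 0], [0, 0, 0], [0, 0, 0]], yaw=[0, 0, 0, 0, 0])

```text
time_s: 29.8
position: [0.5441, -0.0509, 0.1267]
tool_rot: [[0.07, 0.998, -0.0], [0.998, -0.07, 0.0], [0.0, -0.0, -1.0]]
ft_force: [-1.3, 0.4, -4.7]
grip_width: 0.0437
gripper_force: 31.1
```

```bash
python3 - <<'E'
from h import *
o=env.observe();s=env.get_image("scene");print(o["ft_force"],o["wrist_torque"],o["position"],o["time_s"])
T=o["position"];hd=np.array([.07,.998,0]);x=np.array([.998,-.07,0])
for p in(25,30,35):
    a=np.radians(p);u=hd*np.cos(a)+[0,0,np.sin(a)];G=T+[0,0,.0155]
    print(p,"btn",proj("scene",G-.056*u+.0235*x),"tip",proj("scene",G-.111*u),"out",proj("scene",G+.06*u-.09*x))
print(s[160:176,204:220].max(2).astype(int))
E
```

```text
[-1.2992  0.443  -4.6955] [ 0.2984  0.1087 -0.081 ] [ 0.5441 -0.0509  0.1267] 29.8
25 btn [211.2011 167.8085] tip [206.4141 161.1627] out [258.7794 153.2974]
30 btn [211.8243 169.0338] tip [207.6142 163.5141] out [258.1982 151.9122]
35 btn [212.519 170.267] tip [208.9441 165.8698] out [257.519  150.5124]
[[ 78  91  95  89  37   9  15  18   8  20  15   8  15  12   5 192]
 [ 68  76  91  98  54  11  11  14  17   2  14  18  11  11   7  86]
 [ 58  48  62  97 107  74  22  14   9  11  17  11  15  10  17  19]
 [244 211  90  19  43  53  28  13  14  11  13  18  16  11  16  11]
 [243 180  52   0   0  19   4  15  13   7   7  12  12  14  16  12]
 [235 138  14   9  14  15   9   4  18  13  12  14  17  16   9   9]
 [231 131   6   0  12  12   9   3  12  14  13  12  14   8  20  11]
 [236 154  30   6   3   8  18  10   0   3  11  11  13  14  15  14]
 [230 234 117   0   0   0   0   3   0  25  36  12   8   5   7  18]
 [212 241 149  28   2  11   0   0  39  68  80  42  14   8  17  14]
 [116 229 255 160  26   0   0   0 105  88  84  80  28   8  10  16]
 [106 123 124 232 201 177 116  35  56  49  61  58  16   0   3  12]
 [103 109 108 118 225 249 241 240 245 199 136  86 158 115  47  33]
 [112 110 108 107 115 222 237 235 235 234 235 223 224 225 235 248]
 [110 115 119 109 100 225 244 234 229 230 231 231 225 220 219 224]
 [105 113 113 116 104 114 108 217 229 229 224 228 223 230 217 214]]
```

The button is now at (213,170), consistent with 30° and the spigot flush under the tube, with about 6 mm of slip in the grip. I'll withdraw along the bore direction and rise onto the bore axis.

>>> jog_arm(hand=[0.03, 0.03, 0.03, 0.03, 0.03], travel=[[0, 0.0015, -0.003], [0.002, 0.026, 0.015], [0.002, 0.026, 0.015], [-0.001, -0.011, 0.0195], [-0.001, -0.011, 0.0195]], yaw=[0, 0, 0, 0, 0])

```text
time_s: 30.48
position: [0.5464, -0.0195, 0.1935]
tool_rot: [[0.069, 0.998, 0.001], [0.998, -0.069, -0.001], [-0.001, 0.001, -1.0]]
ft_force: [0.6, 1.3, -2.1]
grip_width: 0.0438
gripper_force: 31.7
```

```bash
cat > m.py <<'E'
from h import *
hd=np.array([.07,.9975,0]);X=np.array([.9975,-.07,0]);M=np.array([.5392,-.1235,.142])
u=hd*.866+[0,0,.5];n=-hd*.5+[0,0,.866]
def st():
    o=env.observe();T=o["position"];S=T+[0,0,.009]-.025*u-M
    print("t",o["time_s"],"shoulder in mouth xyz mm",np.array([S@X,S@u,S@n])*1e3,"F xun",[round(float(o["ft_force"]@a),1) for a in(X,u,n)],"M",o["wrist_torque"],o["grip_width"]);return T
E
cat > r5.py <<'E'
from m import *
T=st();G=T+[0,0,.009]
s=env.get_image("scene")
for p in(25,30,35):
    a=np.radians(p);w=hd*np.cos(a)+[0,0,np.sin(a)]
    print(p,"btn",proj("scene",G-.056*w+.0235*X),"tip",proj("scene",G-.111*w))
g=255*(s.max(2)/255.)**.5
for v in range(136,176):print(v,"".join("@#+. "[min(4,int(g[v,u_]/40))] for u_ in range(195,250)))
E
python3 r5.py
```

```text
t 30.475 shoulder in mouth xyz mm [-0.0846 95.5366  0.2385] F xun [0.5, 0.1, -2.5] M [-0.0266  0.0197  0.052 ] 0.043776207649694976
25 btn [216.4823 159.8405] tip [211.2328 153.1991]
30 btn [217.1267 161.1476] tip [212.4731 155.7009]
35 btn [217.8479 162.4605] tip [213.8521 158.2023]
136 +++++++++++####@@#@++++..+@######################.+@@. 
137 +++++++++++++##@#@++++++#########@###############+##@  
138 +++++++++++++++##+++++++##++####################+##@@  
139 ++++++++++++++++++++++++++++#####@#######@###########  
140 +++++++++++++++++++++++++++#############@########@@#   
141 +++++++++++++++++++++++++++#################@###@.     
142 ++++++++++++++++++++++..+++###########@+ .#####@@      
143 +++++++++++++++++++++...++++#########@+  .#@####@      
144 ++++++++++++++++++++....+++######@###@   +######+      
145 ..+++++++++++++++##....++++######@###@   #######       
146    .+++++++++++++##...++++##########@@   #@@#+.#       
147     .+###++++++++##+.+++##+########@##   #####.#       
148          ..+.+++++##++####++########@+   +@@@@+#       
149                   +#+#########+
[... 838 characters left out ...]
 .#@+.+###@@@@@#@#########
164 ++++...                         ++++@@@@@@@######@@#@@@
165 +++.                               .#@@@@@@@@@#@@@@@@@@
166 +.   .                                    +#@@@@@@@#+  
167 .    .                                                 
168      ...                                               
169 ... .. .                                               
170 ...                                                    
171 ....                                                   
172  .....                                                 
173 ... ...                                                
174 ........                                               
175 ..... ...
```

>>> jog_arm(hand=[0.03, 0.03, 0.03, 0.03, 0.03], travel=[[-0.0005, -0.0085, -0.005], [-0.0005, -0.0085, -0.005], [0, 0, 0], [0, 0, 0], [0, 0, 0]], yaw=[0, 0, 0, 0, 0])

```text
time_s: 31.15
position: [0.5451, -0.0362, 0.1826]
tool_rot: [[0.07, 0.998, -0.001], [0.998, -0.07, 0.0], [0.0, -0.001, -1.0]]
ft_force: [-0.1, 0.4, -2.4]
grip_width: 0.044
gripper_force: 31.6
```

```bash
python3 -c "
from m import *
st()"
```

```text
t 31.15 shoulder in mouth xyz mm [-0.2625 75.5289 -0.7901] F xun [-0.1, -0.9, -2.3] M [ 0.1033 -0.1509  0.0286] 0.04400357399158611
```

>>> jog_arm(hand=[0.03, 0.03, 0.03, 0.03, 0.03], travel=[[-0.0005, -0.007, -0.004], [-0.0005, -0.007, -0.004], [-0.0005, -0.007, -0.004], [0, 0, 0], [0, 0, 0]], yaw=[0, 0, 0, 0, 0])

```text
time_s: 31.78
position: [0.5438, -0.0579, 0.1707]
tool_rot: [[0.07, 0.998, 0.0], [0.998, -0.07, -0.001], [-0.001, 0.0, -1.0]]
ft_force: [2.2, -1.4, -2.9]
grip_width: 0.0437
gripper_force: 31.3
```

```bash
python3 r5.py
```

```text
t 31.775 shoulder in mouth xyz mm [-0.009  50.7805 -0.2426] F xun [2.3, -2.5, -1.9] M [-0.1042 -0.6541  0.2211] 0.043657725797346406
25 btn [208.4489 158.9094] tip [203.6813 152.496 ]
30 btn [209.0905 160.1799] tip [204.9151 154.9296]
35 btn [209.8044 161.4558] tip [206.2798 157.3629]
136 +++++++++++###@@#######@##################@#           
137 +++++++++++++#@##++################@###+##@+           
138 ++++++++++++++##++######################+##            
139 ++++++++++++++++++#######################@@            
140 ++++++++++++++++++############@####@#@#@..            +
141 ++++++++++++++++++#####@@####@..#######+             +@
142 +++++++++++#..++++###########+  .######.           .##@
143 +++++++++++....+#+####@#####@+  #####@@           +##@@
144 ++++++++#+....++#+#######@##@   @@##@@#          .@@##@
145 ..+#++++#+...+++++###########   @@@+.+.         +@@#@##
146    .++++##+.+++##+#########@+   +@##+++       .#@######
147     .+###@#+++###+#########@.   +##@+.+      +@@@###@#@
148          .##@##############@    +@#@@.+     +#@@##@#@##
149           .@####@####++###+   
[... 838 characters left out ...]
@@@@@#@@###@@@@@@@..       
164 ++++. .                     +#+@@@@@@@@@@@@#.          
165 +++. .                              .. ..              
166 +.   .                                                .
167 .   ..                                                 
168   ......                                       .       
169 ..  .. .                                               
170 ......                                                 
171 .....                                                  
172 ......                                                 
173 .......                             ..                 
174 ... ....     .                                 .       
175 ........
```

The tip is about 35 mm into the bore with low forces. The button is visible just outside the rim at (210.5,159.5). I'll push on until the button meets the rim.

>>> jog_arm(hand=[0.03, 0.03, 0.03, 0.03, 0.03], travel=[[-0.0003, -0.0043, -0.0025], [-0.0003, -0.0043, -0.0025], [-0.0002, -0.0026, -0.0015], [0, 0, 0], [0, 0, 0]], yaw=[0, 0, 0, 0, 0])

```text
time_s: 32.45
position: [0.543, -0.0691, 0.1641]
tool_rot: [[0.07, 0.998, 0.0], [0.998, -0.07, -0.001], [-0.001, 0.0, -1.0]]
ft_force: [3.8, -0.7, -3.9]
grip_width: 0.0435
gripper_force: 31.3
```

```bash
python3 -c "
from m import *
st();s=env.get_image('scene');print(s[150:166,202:220].max(2).astype(int))
print(proj('scene',M),proj('scene',M+.0197*X),proj('scene',M+.0232*X))"
```

```text
t 32.45 shoulder in mouth xyz mm [-0.0352 37.8201 -0.3144] F xun [3.8, -2.4, -3.2] M [-0.0358 -0.9523  0.2522] 0.04352709264187438
[[192 126  44   5  15  15  10  14  15  16  16   8  33  15  17  20   8  15]
 [151 106  44  10   7  14  12  12  11  13  17  17  15  12  16  14   9   7]
 [ 90  87  57  15   7   6  12  16  11  17   3  20  15  17  14   6  11   6]
 [ 88  93  97  49   6   5   9  20  16  16   9  16  16  14  14  15  12   3]
 [ 85  88 100  79  38  12  19  12  10   9  15  12  17  15  11   3  17  15]
 [ 92  90  94  86  35  12  15  14   5  19  18  12  16  12  12  49  42  18]
 [ 90  89 103  72  18   7  10   9   4  13  18  16   7  17  25  62  48  13]
 [ 90  95  98  66   9   0  13  13  11  10   1  11  14  12  35  67  52  19]
 [ 83  87  97  82  28  36  67  63  24   0  15  15  18   9  21  65  56  19]
 [ 86  83  88  95  39  60  85  79  50  18  14  14   7  15  24  59  73  26]
 [ 87  81  77  90  53  48  63  79  64  19   8  18  15   0  13  66  75  28]
 [ 67  64  64  71  80  74  57  57  45   4   0   0   0   4   2  60  69  31]
 [ 84  64  51  50  49  67  79  80  70  72  79 116 168  82  12  55  68  28]
 [ 88 200 239 234 232 201 192 170 159 156 224 227 227 228 189  80   2   0]
 [189 231 231 231 234 230 230 230 228 227 235 232 230 231 233 232 238 248]
 [225 220 215 219 222 225 226 227 228 228 227 224 228 227 232 233 229 233]]
[210.8277 155.5786] [206.4768 158.986 ] [205.6972 159.597 ]
```

The button is at (208,159), right against the rim's edge at (206,159). I'll release, slide the open fingers down to the spigot and regrip over the button's rear half.

>>> jog_arm(hand=[0.06, 0.08, 0.08, 0.08, 0.08], travel=[[0, 0, 0], [0, 0, 0.001], [-0.001, -0.018, -0.01], [-0.0015, -0.0175, -0.01], [0, 0, 0]], yaw=[0, 0, 0, 0, 0], grip_force=50)

```text
time_s: 33.12
position: [0.5397, -0.1058, 0.1439]
tool_rot: [[0.072, 0.997, -0.002], [0.997, -0.072, 0.001], [0.001, -0.002, -1.0]]
ft_force: [0.3, 0.3, 0.0]
grip_width: 0.0801
gripper_force: 0.0
```

>>> jog_arm(hand=[0.08, 0.08, 0.08, 0.08, 0.08], travel=[[0, 0, -0.003], [0, 0, -0.002], [0, 0, -0.002], [0, 0, 0], [0, 0, 0]], yaw=[0, 0, 0, 0, 0])

```text
time_s: 33.75
position: [0.5405, -0.1041, 0.1383]
tool_rot: [[0.07, 0.998, 0.0], [0.998, -0.07, -0.0], [-0.0, 0.0, -1.0]]
ft_force: [0.8, -0.1, 0.3]
grip_width: 0.0801
gripper_force: 0.0
```

```bash
cat > r6.py <<'E'
from m import *
st();s=env.get_image('scene');g=255*(s.max(2)/255.)**.5
for v in range(130,172):print(v,"".join("@#+. "[min(4,int(g[v,u_]/40))] for u_ in range(190,255)))
print(s[154:166,200:216].max(2).astype(int),env.observe()["position"])
E
python3 r6.py
```

```text
t 33.75 shoulder in mouth xyz mm [-0.0701 -5.5372 -5.1205] F xun [0.8, 0.1, 0.3] M [-0.0175 -0.004  -0.0225] 0.08014066387467768
130 ++..     +@####################@  +#####@.                       
131 ++...    .@##################@#@  +@#####.                       
132 ++. ...  .######################   #####@+                       
133 ++..+++..+#####################+  .####@##                       
134 +++++++..+######################.+######@#                       
135 +++++++++++###################@@@#####@##                        
136 ++++++++++##############@@###########@.                          
137 ++++++++++##################@######@#@                           
138 ++++++++++#++###############@++######@                           
139 +++++++++++++################++#####@.                           
140 +++++++.++++################+++###++#                         +++
141 ++++++...+++###@########@###+.+####++                       .#@@#
142 ++++.....+++##############++. .###@++                      +@@###
143 +++#...+++#+@###@@####@#++.   .#@#@++.                   
[... 2099 characters left out ...]
 7]
 [ 10   9  12  17  11  33  33  20  12   3   1  13   3   9  10   0]
 [ 16  15   8  16  15  56  52  15   8  19   2   9   8   9   2  13]
 [ 11  13  18   8  29  61  60  24   8   3   1   5   6  14   9  11]
 [ 42   6  16  12  17  64  54  46  71  53  15   3   8   5  13   2]
 [ 62  14  14   8  11  56  68  46  76  84  49  15   0   9  15   3]
 [ 56  19  11  11   7  56  66  44  72  78  43   1   0   3  10   3]
 [ 33  19  15   5   4  42  58  37  44  53  47  15   0   0   0   0]
 [ 91 105  77  40   4  28  50  53 174 176 160 155 234 191 116  29]
 [103  96 199 235 205 116 117 213 240 236 231 231 237 235 238 147]
 [ 99 196 226 227 221 223 228 230 231 230 229 229 227 230 236 237]] [ 0.5405 -0.1042  0.1383]
```

```bash
python3 - <<'E'
from m import *
for T,w in((np.array([.543,-.0691,.1641]),.022),(np.array([.5405,-.1042,.1383]),.040)):
  for dx in(0,.008,.015):
    for dy in(-.011,.011):
        print(w,dx,dy,[np.round(proj("scene",T+X*(w+dx)+hd*dy+[0,0,z]),1) for z in(-.01,0,.015)])
E
```

```text
0.022 0 -0.011 [array([215.2, 163.4]), array([214.9, 161.3]), array([214.5, 158. ])]
0.022 0 0.011 [array([220.2, 166.8]), array([220. , 164.7]), array([219.6, 161.4])]
0.022 0.008 -0.011 [array([213.4, 164.9]), array([213.1, 162.7]), array([212.7, 159.4])]
0.022 0.008 0.011 [array([218.4, 168.3]), array([218.2, 166.1]), array([217.8, 162.9])]
0.022 0.015 -0.011 [array([211.8, 166.1]), array([211.5, 164. ]), array([211. , 160.7])]
0.022 0.015 0.011 [array([216.9, 169.6]), array([216.6, 167.4]), array([216.1, 164.2])]
0.04 0 -0.011 [array([204.2, 166.7]), array([203.9, 164.6]), array([203.3, 161.4])]
0.04 0 0.011 [array([209.1, 170. ]), array([208.7, 168. ]), array([208.2, 164.8])]
0.04 0.008 -0.011 [array([202.5, 168.1]), array([202.1, 166. ]), array([201.5, 162.8])]
0.04 0.008 0.011 [array([207.3, 171.5]), array([206.9, 169.4]), array([206.4, 166.2])]
0.04 0.015 -0.011 [array([200.9, 169.3]), array([200.5, 167.3]), array([199.9, 164.1])]
0.04 0.015 0.011 [array([205.7, 172.8]), array([205.3, 170.7]), array([204.8, 167.5])]
```

The pictures show that the real fingertips sit well above where the TCP suggests, about 12–14 mm above it at this opening. I'll lower 10 mm so the pads just cover the button, then squeeze.

>>> jog_arm(hand=[0.08, 0.07, 0.055, 0.045, 0.03], travel=[[0, 0.0005, -0.005], [0, 0, -0.005], [0, 0, 0], [0, 0, 0], [0, 0, 0]], yaw=[0, 0, 0, 0, 0])

```text
time_s: 34.42
position: [0.5418, -0.1042, 0.1294]
tool_rot: [[0.07, 0.998, 0.004], [0.998, -0.07, -0.002], [-0.001, 0.004, -1.0]]
ft_force: [5.6, 0.0, 3.8]
grip_width: 0.0357
gripper_force: 49.3
```

>>> jog_arm(hand=[0.025, 0.025, 0.025, 0.025, 0.025], travel=[[0, 0, 0], [0, 0, 0], [0, 0, 0], [0, 0, 0], [0, 0, 0]], yaw=[0, 0, 0, 0, 0])

```text
time_s: 35.05
position: [0.5418, -0.1042, 0.1293]
tool_rot: [[0.07, 0.998, 0.004], [0.998, -0.07, -0.001], [-0.001, 0.004, -1.0]]
ft_force: [4.8, -0.4, 5.3]
grip_width: 0.0354
gripper_force: 49.4
```

```bash
python3 r6.py
```

```text
t 35.05 shoulder in mouth xyz mm [  1.2437 -10.0067 -12.8894] F xun [4.8, 2.6, 4.6] M [-0.1353 -1.004   0.0357] 0.035414621704975086
130 ++..     @########################++##@#                         
131 ++...    @###################@@###+++#@.                         
132 ++. ...  ###################@###@++.+#@                          
133 ++..++...+######@##################++#@                          
134 +++++++..+###########################@#                          
135 ++++++++++#############################                          
136 +++++++++++##############@#######+##@#                           
137 +++++++++++##@############@#####@  +#@                           
138 +++++++++++###@############@####@  +@@                           
139 ++++++++++#############@########@  +@#                           
140 ++++++++++##+####################++#@#                        .++
141 ++++++++++##++#####@################@                        +@@@
142 +++++++++++++#################@@####@                       #@###
143 +++++++++++++####################@#@.                
[... 2103 characters left out ...]
15]
 [ 35   7   9  11  13  11   8  11   7  14  12  23  19   4  14   8]
 [ 56  66  27  10  13  14  17  16  14  11  26  63  34   7   5   5]
 [ 23  67  91  49  14  11  14  12  16  15  54  69  35   8   5   3]
 [ 56  36  74  88  54  21   2  13  12   5  45  68  35   5   3  16]
 [106  89  66  75  83  71  27  13  12  10  33  61  48  13  14   7]
 [ 81  75  69  65  71  81  34   3   8   5  30  63  44  12   3   0]
 [ 34  48  85  68  54  52  40  15   5   6  30  58  51  11   2   6]
 [ 81  95  85 202 235 234 243 199  84   9   8  48  53  83  92  30]
 [110  88 187 227 231 230 237 237 242 192 113  53 102 225 244 147]
 [ 98 191 229 219 218 218 225 222 233 232 231 232 233 237 238 236]] [ 0.5418 -0.1042  0.1293]
```

>>> jog_arm(hand=[0.025, 0.025, 0.025, 0.025, 0.025], travel=[[0, -0.001, 0.002], [-0.0002, -0.0035, -0.002], [-0.0002, -0.0035, -0.002], [0, 0, 0], [0, 0, 0]], yaw=[0, 0, 0, 0, 0])

```text
time_s: 35.72
position: [0.5409, -0.11, 0.1271]
tool_rot: [[0.07, 0.998, 0.003], [0.998, -0.07, 0.003], [0.003, 0.003, -1.0]]
ft_force: [6.1, 9.5, 6.9]
grip_width: 0.0353
gripper_force: 58.1
```

```bash
python3 -c "
from m import *
st()"
```

```text
t 35.725 shoulder in mouth xyz mm [  0.7481 -16.2193 -11.9032] F xun [5.4, 12.0, 1.0] M [ 1.6946 -0.8489 -0.1143] 0.03532573259840134
```

>>> jog_arm(hand=[0.025, 0.025, 0.025, 0.025, 0.025], travel=[[-0.0001, -0.0017, -0.001], [0, 0, 0], [0, 0, 0], [0, 0, 0], [0, 0, 0]], yaw=[0, 0, 0, 0, 0])

```text
time_s: 36.35
position: [0.5409, -0.1102, 0.127]
tool_rot: [[0.069, 0.998, 0.004], [0.998, -0.069, 0.005], [0.006, 0.003, -1.0]]
ft_force: [4.1, 18.7, 15.4]
grip_width: 0.0354
gripper_force: 61.6
```

```bash
python3 r6.py
```

```text
t 36.35 shoulder in mouth xyz mm [  0.7949 -16.3792 -11.9202] F xun [2.8, 24.2, 3.9] M [ 3.0398 -0.6913 -0.082 ] 0.035393528508579845
130 ++..   .@#######################++###@                           
131 ++...  .@#######################+..+@@                           
132 ++. .. .###############@#########+++@#                           
133 ++..++..+###@############@##########@#                           
134 +++++++++###########################@                            
135 +++++++++#@#########################@                            
136 +++++++++#####################@# +#@@                            
137 ++++++++++#####################+  #@#                            
138 +++++++++####################### .#@.                            
139 +++++++++##########################@                         .+  
140 ++++++++##++#######+###@########+##@                       +@@##.
141 +++++++++#++######@################@                      +@#####
142 ++++++++++++###@####################                     +@######
143 ++++++++++++###################@#@#                 
[... 2104 characters left out ...]
12]
 [ 32   5  13   9   2  11  17  21   5  16  53  27   7   8  17   9]
 [ 67  42  11  12  10  15  14  10  18  56  69  26   5  10  14  10]
 [ 16  69  66  15  10   7  15  10   0  62  76  35  10   9   4   0]
 [ 51  30  74  71  51  26  10  12   5  54  71  37   9   7  19   9]
 [105  84  66  80  61  22  19  10   8  48  69  35   1   6  13  13]
 [ 85  80  66  70  68  29   2   7   7  29  65  37  15   1   4   5]
 [ 34  48  82  67  54  51  15   0   4  17  55  37   7   0   0   0]
 [ 80  98  87 198 237 237 243 202  65  12  48 124 227 245 115   0]
 [103  92 186 230 232 229 236 237 236 203 140 215 237 241 241 143]
 [ 98 195 226 221 219 223 220 227 231 233 227 230 228 227 234 234]] [ 0.5409 -0.1102  0.127 ]
```

The elbow advanced about 6 mm with the finger, which now rests on the rim, so the button's front half should be under it. I'll release and regrip the body.

>>> jog_arm(hand=[0.06, 0.08, 0.08, 0.08, 0.08], travel=[[0, 0, 0], [0, 0.001, 0.001], [0.001, 0.018, 0.012], [0.001, 0.0175, 0.0125], [0, 0, 0]], yaw=[0, 0, 0, 0, 0])

```text
time_s: 37.02
position: [0.5424, -0.0755, 0.1522]
tool_rot: [[0.068, 0.998, 0.002], [0.998, -0.068, -0.001], [-0.001, 0.002, -1.0]]
ft_force: [-0.0, 0.2, 0.4]
grip_width: 0.0798
gripper_force: 0.0
```

```bash
python3 r6.py
```

```text
t 37.025 shoulder in mouth xyz mm [-0.1962 26.2498 -7.4501] F xun [-0.1, 0.4, 0.2] M [ 0.0062 -0.0022  0.0088] 0.07975283761949589
130 ++..        ..+########################@#######@                 
131 ++...     ..++++####################### .#####@@                 
132 ++. ...  ..++++#########@#####@########  ######@                 
133 ++..+++...+++++#####################@@   ######@                 
134 +++++++.+++++++#################@@####  .######@.                
135 +++++++++++++++#@#####@###############+.#######@                 
136 +++++++++++++++++###########@#########@#@####@@.                 
137 +++++++++++++++++###########@#@@#####@#####@+                    
138 ++++++++++++++++#######@#########@##.+#####@.                    
139 ++++++++++++++++#+++###############+ +#@####.                ....
140 ++++++++++++++++++++#############@@  +#####@                +@@@#
141 ++++++++++++++.++++################  +###+++               +###@#
142 +++++++++#+++..++++######@##@###@#.  +@##+.+             .@@@@##@
143 +++++++++#+....++#+###@@########+#.  +@@##.+           
[... 2101 characters left out ...]
11]
 [ 24  10  12  19  16  19  10  16   7  23  17  12  11   0   8   8]
 [ 33  19  14  15   8  12  15  16  13  18  13  12  20  11   9   8]
 [ 20  40  40  22  13   5  18  20   4  11  10  32  47  21   2   0]
 [ 48  24  70  55  20   9  24  14  13  18  23  60  71  32   1   6]
 [107  88  68  70  64  30  18   9   7   9   9  62  70  30   8   8]
 [ 83  76  69  69  70  73  44  15   7   7   5  62  73  34   2   7]
 [ 34  46  81  60  53  56  36  14   6  13  11  42  68  34   5   0]
 [ 86  97  89 207 238 240 248 133   5   5  10  26  64  35 150  80]
 [103  92 186 230 226 232 242 243 154  29   0  21  55  26 225 248]
 [ 97 194 226 218 218 222 226 232 239 194  94  49  52 104 228 236]] [ 0.5421 -0.0762  0.1514]
```

>>> jog_arm(hand=[0.06, 0.045, 0.03, 0.03, 0.03], travel=[[0, 0, 0], [0, 0, 0], [0, 0, 0], [0, 0, 0], [0, -0.0015, 0.0026]], yaw=[0, 0, 0, 0, 0])

```text
time_s: 37.7
position: [0.5416, -0.0781, 0.1529]
tool_rot: [[0.07, 0.998, -0.001], [0.998, -0.07, 0.001], [0.001, -0.001, -1.0]]
ft_force: [-0.3, 2.5, -2.4]
grip_width: 0.0432
gripper_force: 50.8
```

>>> jog_arm(hand=[0.03, 0.03, 0.03, 0.03, 0.03], travel=[[-0.0002, -0.0026, -0.0015], [-0.0002, -0.0026, -0.0015], [-0.0002, -0.0026, -0.0015], [0, 0, 0], [0, 0, 0]], yaw=[0, 0, 0, 0, 0])

```text
time_s: 38.33
position: [0.5411, -0.0854, 0.1485]
tool_rot: [[0.07, 0.998, -0.001], [0.998, -0.07, 0.002], [0.002, -0.001, -1.0]]
ft_force: [0.5, 5.7, -2.0]
grip_width: 0.0431
gripper_force: 51.1
```

```bash
python3 r6.py
```

```text
t 38.325 shoulder in mouth xyz mm [-0.7978 15.7738 -5.6027] F xun [0.1, 4.0, -4.6] M [ 1.0664 -0.121  -0.0792] 0.04306232376932729
130 ++..        .##########@###############+++##                     
131 +....     ..++#####################@######@+                     
132 ++. ...  ..+++############################@.                     
133 ++..++...+++++###################@####+###@                      
134 +++++++..++++++######################@  #@@                      
135 +++++++++++++++######################@  #@@                      
136 +++++++++++++++####################### .#@#                      
137 ++++++++++++++#########################+##+                      
138 ++++++++++++++##++###################++##@.                      
139 ++++++++++++++#+++#######################@                   ..  
140 +++++++++++++++++######################@@#                .+@@@+.
141 +++++++++++++++++#################@###@..                +@@@@@@@
142 ++++++++++++.++++############++####@@#.                 +@#@@##@@
143 ++++++++++++..+++###########+..++####@.               .
[... 2101 characters left out ...]
21]
 [ 91  88  95  93  77  37  13  10  13  16  20  17   8  28  61  35]
 [ 63  82  94  95  95  85  54  17   7  18   9  10   5  45  68  41]
 [ 14  68  92  90  87  93  88  58  21   9  10  11  14  33  70  44]
 [ 47  29  67  86  87 100  86  46  14   6   7  12   8  26  67  46]
 [107  87  63  74  81  92  79  38   8   8  17  11   8  31  61  58]
 [ 81  76  64  69  66  78  88  66  25   2   2   0   8  12  59  67]
 [ 29  50  78  66  49  46  48  71  79  81  73  46  10   0  51  67]
 [ 85  96  95 201 237 235 238 205 195 173 158 160 173 146  71  26]
 [103  91 188 230 230 231 236 230 230 231 229 232 234 238 235 242]
 [ 94 193 223 222 216 216 222 223 223 226 231 227 227 229 227 231]] [ 0.5411 -0.0855  0.1485]
```

The button has gone under the rim and is no longer visible, and the push force is low. Pushing home.

>>> jog_arm(hand=[0.03, 0.03, 0.03, 0.03, 0.03], travel=[[-0.0003, -0.0035, -0.002], [-0.0002, -0.0035, -0.002], [-0.0003, -0.0035, -0.002], [-0.0002, -0.0035, -0.002], [0, 0, 0]], yaw=[0, 0, 0, 0, 0])

```text
time_s: 39.0
position: [0.5405, -0.0995, 0.1408]
tool_rot: [[0.07, 0.998, 0.001], [0.998, -0.07, 0.002], [0.002, 0.001, -1.0]]
ft_force: [2.2, 5.2, -0.5]
grip_width: 0.0431
gripper_force: 51.0
```

```bash
python3 -c "
from m import *
st()"
```

```text
t 39.0 shoulder in mouth xyz mm [-0.349  -0.2365 -5.2376] F xun [1.9, 4.4, -3.1] M [ 1.1731 -0.3551 -0.1221] 0.04307037191888811
```

>>> jog_arm(hand=[0.03, 0.03, 0.03, 0.03, 0.03], travel=[[-0.0002, -0.0026, -0.0015], [-0.0001, -0.0022, -0.0013], [-0.0001, -0.0017, -0.001], [0, 0, 0], [0, 0, 0]], yaw=[0, 0, 0, 0, 0])

```text
time_s: 39.62
position: [0.5403, -0.1075, 0.1368]
tool_rot: [[0.071, 0.998, 0.001], [0.998, -0.071, -0.001], [-0.001, 0.001, -1.0]]
ft_force: [4.2, -3.2, -6.3]
grip_width: 0.0432
gripper_force: 51.3
```

```bash
python3 r6.py
```

```text
t 39.625 shoulder in mouth xyz mm [-0.059  -9.2036 -4.7789] F xun [4.4, -5.7, -4.0] M [-0.2592 -0.6433 -0.2555] 0.0431844272774343
130 ++..    .@########################++#@#                          
131 ++...    #################@##########@.                          
132 ++. ...  ##@#####@###################@                           
133 ++..+++..+###########@###########+#@#@                           
134 +++++++..+#####################@@  ##@                           
135 ++++++++++#@########@#####@######  +##                           
136 ++++++++++######@#############@##..#@+                           
137 +++++++++########################+##@#                           
138 +++++++++##+#############@#######+#@@                            
139 +++++++++#+++#######################@                 ++++       
140 +#++++++++++##########@@####@#####@@+               .#@@@@#.     
141 ++++++++++++####################@#.                +@#@@@#@@     
142 +++++++..+++##@##########++#@#@###               .#@@@@####@#    
143 ++++++...+++##########@#+++#####@#+             +@#@@#@
[... 2101 characters left out ...]
11]
 [ 89  50  11   2  15  16  11  13  24  59  48  21   3   1   3   9]
 [ 81  85  54  22   6  13  14   9  25  63  49  17   9  14  11  10]
 [ 65  84  86  90  48  11   8  14  20  67  53  21   2  15  13   7]
 [ 62  72  88  92  47   8  11  12  18  63  72  28   0  11  14   7]
 [ 87  74  73  82  69  25   5   9  13  54  66  35   8   3  14   8]
 [ 76  74  64  70  72  70  32   7   0  45  64  30   5   0  12   4]
 [ 36  43  80  63  51  50  48  56  34  49  48  12   0   0   1   8]
 [ 80 103  90 201 238 233 237 204 196 162 130 128  59  17  20   0]
 [103  84 187 229 231 230 234 230 231 233 233 235 237 238 239 247]
 [ 96 191 225 217 217 218 222 224 229 223 228 229 231 231 231 232]] [ 0.5403 -0.1075  0.1368]
```

The dark hole at (200,158) is now filled, so the button has popped out. I'll push a little more to seat the shoulder.

>>> jog_arm(hand=[0.03, 0.03, 0.03, 0.03, 0.03], travel=[[-0.0001, -0.0022, -0.0013], [0, -0.0013, -0.0007], [0, 0, 0], [0, 0, 0], [0, 0, 0]], yaw=[0, 0, 0, 0, 0])

```text
time_s: 40.3
position: [0.5402, -0.1095, 0.1353]
tool_rot: [[0.07, 0.998, 0.001], [0.998, -0.07, 0.001], [0.001, 0.001, -1.0]]
ft_force: [3.5, 3.9, 0.0]
grip_width: 0.0431
gripper_force: 51.9
```

```bash
python3 -c "
from m import *
st();s=env.get_image('scene');print(s[150:166,192:212].max(2).astype(int));
for d in(.030,.031,.028):print(proj('scene',M-d*u+.0255*X))"
```

```text
t 40.3 shoulder in mouth xyz mm [ -0.0143 -11.7157  -4.9747] F xun [3.2, 3.6, -2.1] M [ 0.9371 -0.6002 -0.175 ] 0.04311389688985087
[[186 193 149  33   9  12  14  18  12  18  16  12  14  39  34  16  14  13
    8   4]
 [178 189 152  63  16   8  10  14  12  14  14  13  13  15  19  15  10   8
   11   0]
 [173 151 104  93  53   0  11  21  10   7   8  14  13  10  17  17  10  14
    9   8]
 [168 133  84 102  70  15  11   9   0  22  14  12  16   5   8  14  18   7
   12   9]
 [133  99  91  94  96  76  37  12  15  10  12  10  13  14  10  16  15  22
   13   5]
 [135 112  93  93  95  97  93  63  20   7  11   5  12  15  10   6  20  62
   29   1]
 [105  91  93  90  94  91  95  90  74  35  13  14  14  24  12  12  57  74
   29  11]
 [ 78  82  83  84  90  90  92  82  80  88  51  15   8   7   6  11  59  73
   31   7]
 [ 77  74  89  94  90  88  87  69  78  92  87  61  23  11  13  13  48  66
   43  10]
 [ 80  78  85  89  89  87  80  69  62  77  86  75  32   4   7   8  36  59
   49  14]
 [ 84  83  79  83  95  88  85  74  69  64  68  81  54  21   9   6  27  64
   45  11]
 [ 96  95  86  86  81  83  68  68  76  71  66  71  67  59  30   7   8  52
   54  19]
 [ 74  99 103 106  81  52  40  40  35  49  79  64  53  46  54  31  56  57
   32  10]
 [ 52  59  51  49  46  35  33  43  84  98  89 205 236 236 240 198 199 164
  131 104]
 [ 51  43  37  38  34  32  41  84 102  94 188 230 230 227 231 234 230 230
  232 237]
 [ 45  37  33  35  30  37  84 110  93 191 224 219 216 221 222 226 224 230
  227 230]]
[200.1618 159.3056]
[199.9977 159.283 ]
[200.4906 159.351 ]
```

>>> jog_arm(hand=[0.03, 0.03, 0.03, 0.03, 0.03], travel=[[-0.0001, -0.0017, -0.001], [-0.0001, -0.0017, -0.001], [0, 0, 0], [0, 0, 0], [0, 0, 0]], yaw=[0, 0, 0, 0, 0])

```text
time_s: 40.98
position: [0.5402, -0.1098, 0.1351]
tool_rot: [[0.069, 0.998, 0.003], [0.998, -0.069, 0.006], [0.007, 0.003, -1.0]]
ft_force: [2.5, 20.5, 16.7]
grip_width: 0.0433
gripper_force: 53.4
```

```bash
python3 -c "
from m import *
st();s=env.get_image('scene');print(s[152:164,192:212].max(2).astype(int))"
```

```text
t 40.975 shoulder in mouth xyz mm [  0.0686 -12.0851  -5.0492] F xun [1.0, 26.2, 4.1] M [ 3.7456 -0.0956 -0.3585] 0.043274096465480666
[[178 140  86  94  56   3   6   8  12  10  10  13  15   9  16  17  10  19
    7   8]
 [138 100  92  98  68  15   0  11  11  21  15   9   4  11  11  16   8   9
    6   6]
 [124  87  92  97  95  74  37  12  12   3  14   5  18  11  16  16  13  24
   16  13]
 [116  93  91  91  99  93  94  61  21  11   9  11  16  14  15  11  28  48
   22   5]
 [ 98  88  91  91  94  95  91  93  72  32  11   8  14  15  17  12  57  71
   32   8]
 [ 81  80  79  86  96  90  91  81  84  68  34  21  18  14   9  11  58  75
   30   7]
 [ 76  77  76  86  88  87  84  68  77  92  93  64  33  11  15   2  46  70
   37   7]
 [ 80  82  80  83  88  85  88  62  65  71  86  69  33   9   9   8  34  60
   46  14]
 [ 85  80  78  84  96  93  82  80  67  65  72  78  53  24   8  10  29  59
   43  19]
 [ 96  90  90  85  85  78  61  67  75  74  68  71  69  55  19   0  24  59
   51  19]
 [ 77  92 103 105  86  51  34  39  39  47  83  63  52  49  54  33  53  61
   34   0]
 [ 56  52  57  54  46  34  29  42  83  99  88 199 232 236 240 204 198 158
  128 102]]
```

The push is stiff at 26 N, and grey button metal now fills the hole. I'll release and rise clear.

>>> jog_arm(hand=[0.06, 0.085, 0.085, 0.085, 0.085], travel=[[0, 0.001, 0.0005], [0, 0, 0], [0, 0, 0.03], [0, 0, 0.055], [0, 0.02, 0.055]], yaw=[0, 0, 0, 0, 0])

```text
time_s: 41.65
position: [0.5392, -0.0936, 0.2747]
tool_rot: [[0.072, 0.997, -0.001], [0.997, -0.072, -0.0], [-0.0, -0.001, -1.0]]
ft_force: [0.7, 0.0, -0.8]
grip_width: 0.0852
gripper_force: 0.0
```

>>> jog_arm(hand=[0.085, 0.085, 0.085, 0.085, 0.085], travel=[[-0.03, 0.04, 0.03], [-0.03, 0.05, 0], [-0.03, 0.05, 0], [0, 0, 0], [0, 0, 0]], yaw=[0, 0, 0, 0, 0])

```text
time_s: 42.28
position: [0.4498, 0.0469, 0.3035]
tool_rot: [[0.07, 0.998, -0.0], [0.998, -0.07, -0.001], [-0.001, -0.0, -1.0]]
ft_force: [-0.2, 0.5, 0.6]
grip_width: 0.0851
gripper_force: 0.0
```

```bash
cat > r7.py <<'E'
from m import *
s=env.get_image('scene');np.save('pics/s9.npy',s);print(env.observe()["time_s"])
g=255*(s.max(2)/255.)**.5
for v in range(130,172):print(v,"".join("@#+. "[min(4,int(g[v,q]/40))] for q in range(190,255)))
print(s[154:164,192:212].max(2).astype(int))
from scipy.optimize import differential_evolution as de
w=(200,132,50,40);D=cv2.GaussianBlur((g[132:172,200:250]<85).astype(float),(0,0),1)
def render(p):
    ym,pt,yw,ro=p;a=np.radians(30+pt);c,q=np.cos(yw),np.sin(yw)
    h=np.array([hd[0]*c-hd[1]*q,hd[0]*q+hd[1]*c,0]);x=np.array([h[1],-h[0],0]);U=h*np.cos(a)+[0,0,np.sin(a)];N=np.cross(x,U)
    x,N=x*np.cos(ro)+N*np.sin(ro),N*np.cos(ro)-x*np.sin(ro)
    S=M+ym*u;im=np.zeros((320,400),np.uint8)
    f=lambda A,B:S+A*x+B*U
    for A,B in((f(0,0),f(0,.055)),(f(0,.055),f(-.03,.085)),(f(-.03,.085),f(-.09,.085))):
        e=(B-A)/np.linalg.norm(B-A);b=np.cross(e,[.3,.2,.9]);b/=np.linalg.norm(b);d=np.cross(e,b)
        pts=[proj("scene",P+.0225*(np.cos(k)*b+np.sin(k)*d)) for P in(A,B) for k in np.linspace(0,6.28,16)]
        cv2.fillConvexPoly(im,cv2.convexHull(((np.array(pts)-[200,132]+.5)*8).astype(np.int32)),255)
    return cv2.GaussianBlur(cv2.resize(im,(50,40),interpolation=cv2.INTER_AREA)/255.,(0,0),1)
r=de(lambda p:((render(p)-D)**2).sum(),[(-.01,.02),(-10,10),(-.15,.15),(-.3,.3)],seed=1,maxiter=50,popsize=10)
print("gap m, pitch err deg, yaw rad, roll rad",r.x,r.fun,D.sum())
E
timeout 200 python3 r7.py
```

```text
42.325
130 ++..        ..+++#####++.                                        
131 ++...     ...+++#@#@####.                                        
132 ++. ...  ..++++##@@###@@+                                        
133 +++.+++...+++++#######@@#                                        
134 +++++++.+++++++#@#####@@@.                                       
135 ++++++++++++++++#######@#++                                      
136 ++++++++++++++++###@@@###+++.                                    
137 ++++++++++++++++++###@@+++++++.                                  
138 ++++++++++++++++++++#@+++++++++.                                 
139 +++++++++++++++++++++++++++++++..                                
140 ++++++++++++++++++++++++++++++. ..                   .+#@+       
141 ++++++++++++++++++++++++++++++. ...                 +###@@#      
142 ++++++++++++++++++++++++++++....++.               .####@##@#     
143 ++++++++++++++++++++++++++.. ..++#+             .+##@#####@@#    
144 #++++++++++++++++++++++++.  ..+++#             +@@########@@@    
145     ...++++++++++++++++++. ..+++++     
[... 2107 characters left out ...]
 165 165 145 117 112 121 113 117 114 112 121 148 106  29   8   2  14
   10  13]
 [ 92  94 105 141 121  95  92  96 138 125  97 104 129  99  35   0  14  11
   14   6]
 [ 73  70  75 111 115  95  77  65  88  83  79  88  94 116  56   2   7  11
    9   5]
 [ 83  79  78  84 146 131  75  70  68  60  69  70  77 120  75  17   0   3
   11  11]
 [ 93  91  87  76  95  86  63  71  66  69  63  66  65  75  94  36   2   0
   10  10]
 [ 74  92 102 106  78  50  39  40  31  43  80  62  49  46  59  52  22   0
    0   0]
 [ 51  58  54  55  42  34  26  38  87  95  85 201 233 229 236 198 196 152
   99  50]]
gap m, pitch err deg, yaw rad, roll rad [ 0.0024 -4.559  -0.0011  0.0656] 62.73409618479492 665.9734372004914
```

The elbow sits on the rim and the button metal fills the hole at (200,158). By the geometry, the fingers were still about 6 mm clear of the rim at the stiff stop, so it was the shoulder that seated. The robot is clear, so I'm handing in.

```bash
python3 -c "
from rig import env
print(env.close_job())"
```

```text
the job is handed in; nothing more can be done
None
```

I pushed the black elbow into the dust spout until it stopped hard and the button metal showed in the hole, let go of it with the arm clear, and handed the job in at about 42.3 s; my last fit was rough (gap about 2.4 mm, droop about 4.6° against the 4.5° limit), and no verdict came back.

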